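# Pack the check weights for the calibration laboratory

## Robot

A 7-joint arm with a two-finger parallel gripper is mounted at the origin on a cart in front of the work surface, level with it; the furniture and walls round the work are solid. World frame = base frame: x ahead of the robot, y to its left, z up, the work surface at z = 0. Lengths are in m, angles in rad, forces in N, time in s.
With the tool pointing down it reaches from about 0.35 to 0.775 m from the base axis. Payload 3.1 kg.
Tool frame: the origin (TCP) lies midway between the tips of the shut fingers; the grasp point (between the pads) lies 19 mm behind it (grasp_offset is the z of the grasp point in the tool frame, in m); z points along the fingers, y is the line along which they close (so a half turn about z gives the same grasp; the last joint's range is limited). The gripper opens to 85 mm and grips with 20 to 120 N. Pads are 22 mm wide; open, the fingers measure 114 mm over their backs; the gripper's body (76 mm by 85 mm) begins 54 mm behind the grasp point. The pads swing forward as they close: fully open they stand 13 mm farther back than shut.
Start: joints at [-1.232, 0.311, 0.014, 1.512, -0.004, 1.319, -0.027], TCP at [0.204, 0.511, 0.21] pointing down, gripper open.
Joint ranges: [-2.7, 2.7], [-0.3, 1.91], [-1.27, 1.3], [0.12, 2.57], [-1.44, 4.58], [0.2, 2.03], [-3.05, 3.05]. Speed limits (rad/s): [2.79, 2.79, 3.14, 3.14, 3.14, 3.14, 3.14].

## Interface

Orientations are given as a 3x3 rotation matrix whose columns are the frame's x, y, z axes.
In Python, from bench import * gives the robot as it stands.
- The arm moves only by the shell command python3 -m inch 'ROWS' [FORCE]. ROWS is a JSON object of lists of equal length, an entry for each row: "linear": the shift along the tool's x, y, z in m, a list of three; "dr": the turn, a rotation vector about the tool's x, y, z in rad, a list of three; "grip": the finger opening in m, from 0 to 0.0854. A call has 1 to 20 rows; each row is the pose to reach, as a shift and turn from the pose commanded when the call began, along the tool's axes at that moment; what a row does not reach only later rows make up. A row lasts 1/8 s, in which the tool goes at most 62.5 mm and 10.7 degrees, less where a joint would pass 70% of its speed; a pose out of reach is approached as far as the arm can. A call with a gripper value outside its range is refused whole. The fingers move at their own pace and stop on an object; FORCE is the grip in N (left out, the last holds). Time passes only in rows, so rows that repeat a pose let the fingers close. It gives the time, the measured TCP pose, the force, the opening and the grip force at its end, in the units of the state.
- sense(): the state, without advancing time (a new reading comes with each control period).
- get_image(name): name is "scene" or "top" or "wrist"; returns (picture, depth): 400x640x3 uint8, blue, green, red; 400x640 float32, m along the optical axis (not along the pixel's ray), 0 where there is no reading.
- camera_model(name): a dict with "camera_matrix" (3x3 intrinsics, pixels), "k1" (the pictures are not rectified: a ray, as slopes to the right and down, at radius r is drawn at 1 + k1 r^2 times it, then the intrinsics apply), "rvec" (rotation vector, rad) and "tvec" (3), from world to camera coordinates, as OpenCV has them. Camera axes: x right, y down, z forward; pixel columns grow to the right and rows downward; lengths in m; the calibration is good to about 2 mm. A picture is of the moment at which its call begins: read the wrist's pose just before it. camera_model takes no time and is no camera call; for the wrist camera it gives the pose at the moment of the call.
- job_done(): hands the job in; it is judged then, once.
The state is a dict: "time_s": time; "joint_pos": joint angles; "qvel": joint speeds; "tau": joint torques, N m; "position": TCP position; "eef_rot": TCP orientation; "wrist_force": force on the tool from outside, world axes, zero at the start; "ft_torque": the same for the moment, N m; "opening": finger opening in m; "grasp_force": force on a finger pad.
Only numpy, scipy, OpenCV 4.12 (cv2) and the standard library are available. Lean on these libraries where they do the work, as an engineer would, in place of code of your own. Each camera call takes 0.05 s, during which the arm holds its last target. There are 200 camera calls.

## Task

The four brass check weights are going away for calibration. Move them one by one from the wooden bench stand into the carrying rack, each standing upright in the cup made for its size (largest weight in the widest, lowest cup, down to the smallest in the narrowest, tallest cup), so that their knobs come level. When all four are in, lower the white hold-down plate over both posts of the rack until it lies flat on the post shoulders, and let go.

Things in the scene. Friction and masses are not known exactly. Their poses are not given: they have to be found in the camera images.
- weight_200: Largest brass weight: 27 mm across, 47 mm high; straight cylinder below, narrower neck and knob above. Origin at the centre of the underside, z up. The straight body is about the lower 55 % of the height: grip there, not at neck or knob. At the start the four weights stand in any order in a row, about 50 mm apart, on the wooden stand, undersides 13 mm above the table.
- weight_100: Second largest brass weight: 22 mm across, 38 mm high; shape and origin as the largest. The fixed wooden stand under the row is 56 x 212 mm, its top 16 mm above the table; each weight stands in a recess 33 mm wide and 3 mm deep.
- weight_50: Third brass weight: body 18 mm across, 31 mm high; origin at the centre of the underside.
- weight_20: Smallest brass weight: body 14 mm across, 23 mm high, its straight body 12 mm high; origin at the centre of the underside.
- cup_200: Cup for the largest weight: lowest and widest of four fixed black round cups, 50 mm apart in any order in a row on the rack's base. Outside diameter 42 mm, bore 35 mm, 10 mm high, seat (floor of the bore) 6 mm above the origin, bore 4 mm deep. Origin at the centre of the underside, z up.
- cup_100: Cup for the second largest weight: outside diameter 37 mm, bore 30 mm, 19 mm high, seat 15 mm above the origin; bore 4 mm deep. Origin at the centre of the underside.
- cup_50: Cup for the third weight: outside diameter 33 mm, bore 26 mm, 26 mm high, seat 22 mm above the origin; bore 4 mm deep. Origin at the centre of the underside.
- cup_20: Cup for the smallest weight: narrowest and tallest, outside diameter 29 mm, bore 22 mm, 34 mm high, seat 30 mm above the origin; bore 4 mm deep. Origin at the centre of the underside.
- rack: Fixed carrying rack: aluminium base 64 (x) x 268 (y) x 12 mm, the cups in a row along its y axis on top. Origin at the centre of the underside, on the table. Two posts at y = -115 and +115 mm: 15 mm thick up to a shoulder 67 mm above the origin, then a pin 8 mm thick for 10 mm, then a nose tapering to 2.4 mm; top at 87 mm. With the right weight in each cup all knobs end at 65 mm.
- plate: White hold-down plate, loose, lying flat on the table handle up: 36 (x) x 262 (y) x 6 mm, 0.1 kg, a 12 mm hole at y = -115 and +115 mm; the same either way round. Origin at the centre of the underside, z up. Black bar handle over its middle, along y: 74 mm long, 13 mm thick (in x), from 16 to 30 mm above the origin, on two legs.

How it is judged:
On the way, in this order (a step that is already met when the one before it is completed fails the run):
1. all four weights stand released, each in its own cup (horizontal distance between weight_200 and cup_200 below 0.008 m and z of weight_200 in the frame of cup_200 between 0.0035 and 0.0085 m and angle between each of weight_200, weight_100, weight_50, weight_20's own z axis and vertical below 0.1 rad and horizontal distance between weight_100 and cup_100 below 0.008 m and z of weight_100 in the frame of cup_100 between 0.0125 and 0.0175 m and horizontal distance between weight_50 and cup_50 below 0.008 m and z of weight_50 in the frame of cup_50 between 0.0195 and 0.0245 m and horizontal distance between weight_20 and cup_20 below 0.008 m and z of weight_20 in the frame of cup_20 between 0.0275 and 0.0325 m and linear speed of each of weight_200, weight_100, weight_50, weight_20 below 0.02 m/s and contact force between the fingers and weight_200 below 0.1 N and contact force between the fingers and weight_100 below 0.1 N and contact force between the fingers and weight_50 below 0.1 N and contact force between the fingers and weight_20 below 0.1 N), for 0.2 s.
2. the hold-down plate lies on both post shoulders (horizontal distance between plate and rack below 0.006 m and z of plate in the frame of rack between 0.064 and 0.07 m and angle between the y axis of plate and the y axis of rack, either way round below 0.05 rad and angle between plate's own z axis and vertical below 0.04 rad), for 0.2 s.
At the end, for the whole second after the job is handed in: Each weight upright (0.1 rad) in its own cup: within 8 mm of the cup's axis, underside within 2.5 mm of its seat. Plate on both post shoulders: underside 64 to 70 mm above the rack's origin, centre within 6 mm, lengthwise within 0.05 rad, tilt under 0.04 rad. All at rest (all of step 2 and horizontal distance between weight_200 and cup_200 below 0.008 m and z of weight_200 in the frame of cup_200 between 0.0035 and 0.0085 m and angle between each of weight_200, weight_100, weight_50, weight_20's own z axis and vertical below 0.1 rad and horizontal distance between weight_100 and cup_100 below 0.008 m and z of weight_100 in the frame of cup_100 between 0.0125 and 0.0175 m and horizontal distance between weight_50 and cup_50 below 0.008 m and z of weight_50 in the frame of cup_50 between 0.0195 and 0.0245 m and horizontal distance between weight_20 and cup_20 below 0.008 m and z of weight_20 in the frame of cup_20 between 0.0275 and 0.0325 m and linear speed of each of weight_200, weight_100, weight_50, weight_20, plate below 0.02 m/s); the robot touches nothing.
It also fails if it takes over 115 s, if anything falls off the work surface, if the arm or the gripper's body presses on something with over 40 N, if the wrist force passes 120 N, or if a joint passes its speed limit or range.

## Working session

There is one attempt and no reset: what is moved stays moved. The work goes in short steps, Python scripts to look and compute and a shell command to move; the robot and the scene stay as the last step left them, time stands still between calls to the robot, and variables do not carry over. Pictures are saved under pics/ and viewed, at most 15 in all, crops included, and the job is handed in when it is done.

```bash
ls; mkdir -p pics; python3 - <<'E'
from bench import *
import cv2
s=sense();print(s)
for n in("scene","top","wrist"):
    m=camera_model(n);im,d=get_image(n);cv2.imwrite(f"pics/{n}0.png",im)
    import numpy as np;np.save(f"pics/{n}0.npy",d);print(n,m)
E
```

```text
pics
{'time_s': 0.0, 'joint_pos': array([-1.23171449,  0.31171578,  0.01398215,  1.5131158 , -0.00437191,
        1.31921211, -0.0272111 ]), 'qvel': array([ 0.0016952 ,  0.00083805, -0.0007516 , -0.00158719,  0.0011373 ,
        0.00101721, -0.00024219]), 'tau': array([-1.04535484e-03, -3.79916239e+01,  1.45390439e-01, -2.30593193e+01,
        1.22230544e-02,  1.35962336e-02, -1.14071611e-05]), 'position': array([0.20409978, 0.5098512 , 0.20850286]), 'eef_rot': array([[-9.28404812e-01,  3.71569496e-01, -7.84812901e-04],
       [ 3.71570304e-01,  9.28401995e-01, -2.29001459e-03],
       [-1.22277704e-04, -2.41767374e-03, -9.99997070e-01]]), 'wrist_force': array([ 0.18113872, -0.84643412, -0.52427132]), 'ft_torque': array([ 0.02821299, -0.03073672, -0.02117666]), 'grasp_force': 0.0, 'opening': 0.08526134548117575}
scene {'camera_matrix': array([[400.38976518,   0.        , 321.0588492 ],
       [  0.        , 400.38976518, 194.8160974 ],
       [  0.        ,   0.        ,   1.        ]]), 'k1': -0.0007181597934260559, 'rvec': array([ 2.33569699, -0.89679123,  0.30868164]), 'tvec': array([-0.35662237,  0.34238154,  0.65956174])}
top {'camera_matrix': array([[365.8635858 ,   0.        , 317.2144422 ],
       [  0.        , 365.8635858 , 196.80767571],
       [  0.        ,   0.        ,   1.        ]]), 'k1': -0.08356292762586773, 'rvec': array([ 2.11876961, -2.18032668,  0.17799209]), 'tvec': array([0.03869162, 0.55318008, 0.97597474])}
wrist {'camera_matrix': array([[309.71065416,   0.        , 314.1640022 ],
       [  0.        , 309.71065416, 203.31648488],
       [  0.        ,   0.        ,   1.        ]]), 'k1': 0.01886620532281609, 'rvec': array([-2.36265665, -1.5985336 , -0.26629352]), 'tvec': array([-0.54818187, -0.0413272 ,  0.38128874])}
```

View pics/scene0.png

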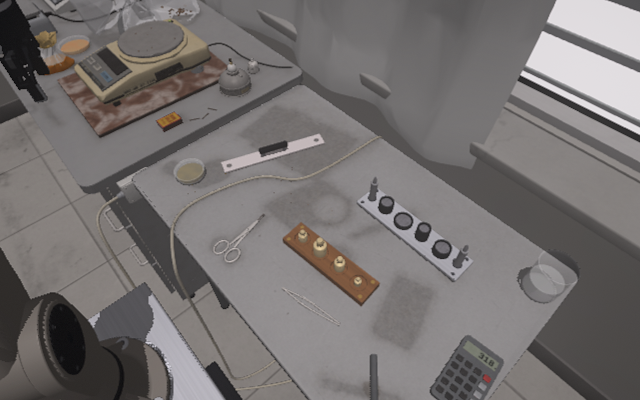

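View pics/top0.png

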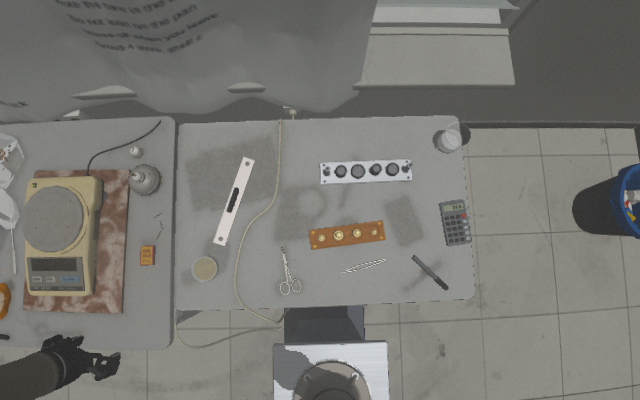

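The scene view shows the weights at about (302,236), (320,245), (340,262), (358,281) px, the rack cups at (386,205)–(442,249), and the plate centre at (273,150). In the top view the weights are at (322,237)–(372,233), the cups at (340–395,171), and the plate centre at (234,200).

```bash
cat > h.py <<'E'
from bench import *
import cv2, numpy as np
def cam(n):
    m=camera_model(n);R=cv2.Rodrigues(m["rvec"])[0];return m,R,-R.T@m["tvec"]
def rays(c,uv):
    m,R,C=c;K=m["camera_matrix"];uv=np.atleast_2d(np.float64(uv))
    p=cv2.undistortPoints(uv[:,None],K,np.array([m["k1"],0,0,0.]))[:,0]
    return np.c_[p,np.ones(len(p))]@R   # world dirs, unit depth
def plane(c,uv,z):
    d=rays(c,uv);return c[2]+d*((z-c[2][2])/d[:,2])[:,None]
def proj(c,P):
    m,R,C=c;return cv2.projectPoints(np.float64(np.atleast_2d(P)),m["rvec"],m["tvec"],m["camera_matrix"],np.array([m["k1"],0,0,0.]))[0][:,0]
def tri(c1,u1,c2,u2):
    o=[]
    for a,b in zip(rays(c1,u1),rays(c2,u2)):
        A=np.c_[a,-b];t=np.linalg.lstsq(A,c2[2]-c1[2],rcond=None)[0]
        p,q=c1[2]+a*t[0],c2[2]+b*t[1];o.append([*(p+q)/2,np.linalg.norm(p-q)])
    return np.array(o)
def shift(target,yaw=None):
    """tool-frame move to put TCP at target (commanded pose ~ measured)"""
    s=sense();return s["eef_rot"].T@(np.array(target)-s["position"])
E
python3 - <<'E'
from h import *
np.set_printoptions(precision=4,suppress=True)
t=cam("top");s=cam("scene");w=cam("wrist")
R=sense()["eef_rot"];print("wrist cam in tool",R.T@(w[2]-sense()["position"]),"\n",R.T@w[1].T)
tu=[[322,237],[339,234],[357,232],[372,233],[325,171],[340,171],[358,171],[375,169],[395,169],[408,170],[249,164],[220,238],[234,200]]
print(plane(t,tu,.03))
su=[[302,235],[320,243],[340,262],[358,281]]
print(tri(t,tu[:4],s,su)); print(s[2],t[2])
print("plate scene",plane(s,[[229,166],[317,139]],.006),"cups", plane(s,[[386,205],[403,221],[423,231],[442,249]],.035))
E
```

```text
wrist cam in tool [ 0.0852 -0.0006 -0.1642] 
 [[-0.0007 -0.9451 -0.3268]
 [ 1.     -0.0008 -0.    ]
 [-0.0002 -0.3268  0.9451]]
[[ 0.4429  0.0127  0.03  ]
 [ 0.4498 -0.0347  0.03  ]
 [ 0.4538 -0.085   0.03  ]
 [ 0.4497 -0.1268  0.03  ]
 [ 0.6295 -0.0017  0.03  ]
 [ 0.6283 -0.0444  0.03  ]
 [ 0.627  -0.0958  0.03  ]
 [ 0.6316 -0.1449  0.03  ]
 [ 0.6302 -0.2026  0.03  ]
 [ 0.6264 -0.2402  0.03  ]
 [ 0.6559  0.2146  0.03  ]
 [ 0.4477  0.2958  0.03  ]
 [ 0.5532  0.257   0.03  ]]
[[ 0.4415  0.0136  0.0318  0.0032]
 [ 0.4483 -0.0329  0.0494  0.0013]
 [ 0.4535 -0.0844  0.0356  0.    ]
 [ 0.453  -0.1303  0.0227  0.0074]]
[ 0.1732 -0.3419  0.7297] [0.4016 0.0398 1.0475]
plate scene [[0.4461 0.298  0.006 ]
 [0.6678 0.2246 0.006 ]] cups [[ 0.6234 -0.0505  0.035 ]
 [ 0.6187 -0.1027  0.035 ]
 [ 0.6303 -0.1467  0.035 ]
 [ 0.625  -0.1992  0.035 ]]
```

View pics/wrist0.png

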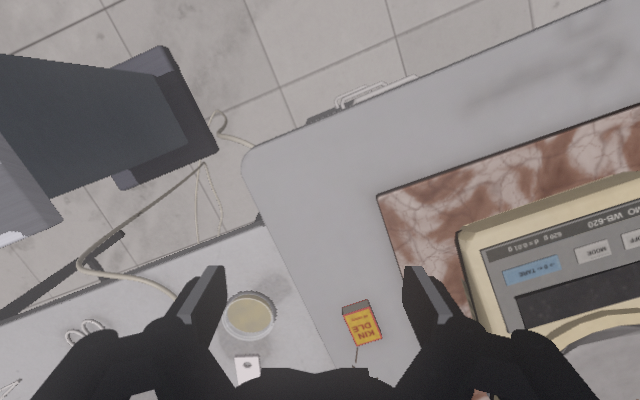

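The wrist view shows only the side table, with the gripper pads at u≈210 and 430. Triangulated weight tops are at 32, 49, 36 and 23 mm, so the text's sizes hold and the order from +y is 50?, 200, 100, 20. I'll move to look down at the stand and rack.

```bash
python3 -m inch '{"linear":[[-0.55,-0.469,-0.03],[-0.55,-0.469,-0.03],[-0.55,-0.469,-0.03],[-0.55,-0.469,-0.03],[-0.55,-0.469,-0.03],[-0.55,-0.469,-0.03],[-0.55,-0.469,-0.03],[-0.55,-0.469,-0.03],[-0.55,-0.469,-0.03],[-0.55,-0.469,-0.03],[-0.55,-0.469,-0.03],[-0.55,-0.469,-0.03],[-0.55,-0.469,-0.03],[-0.55,-0.469,-0.03],[-0.55,-0.469,-0.03],[-0.55,-0.469,-0.03]],"dr":[[0,0,1.15],[0,0,1.15],[0,0,1.15],[0,0,1.15],[0,0,1.15],[0,0,1.15],[0,0,1.15],[0,0,1.15],[0,0,1.15],[0,0,1.15],[0,0,1.15],[0,0,1.15],[0,0,1.15],[0,0,1.15],[0,0,1.15],[0,0,1.15]],"grip":[0.045,0.045,0.045,0.045,0.045,0.045,0.045,0.045,0.045,0.045,0.045,0.045,0.045,0.045,0.045,0.045]}' 30
python3 - <<'E'
from h import *
import pickle
s=sense();c=cam("wrist");im,d=get_image("wrist");cv2.imwrite("pics/w1.png",im);pickle.dump((s,c,im,d),open("w1.pkl","wb"));print(s["joint_pos"],s["eef_rot"])
E
```

```text
time_s: 2.15
position: [0.5407, -0.1276, 0.2397]
eef_rot: [[-0.042, 0.999, 0.0], [0.999, 0.042, 0.001], [0.001, 0.0, -1.0]]
wrist_force: [-0.6, -0.3, -0.3]
opening: 0.0451
grasp_force: 0.0
[-0.30625276  0.35589531  0.70283289  1.46050816 -0.23125903  1.4092142
  0.44522801] [[-4.24606423e-02  9.99098116e-01  2.18256934e-04]
 [ 9.99097636e-01  4.24604003e-02  1.01434450e-03]
 [ 1.00416240e-03  2.61129705e-04 -9.99999462e-01]]
```

View pics/w1.png

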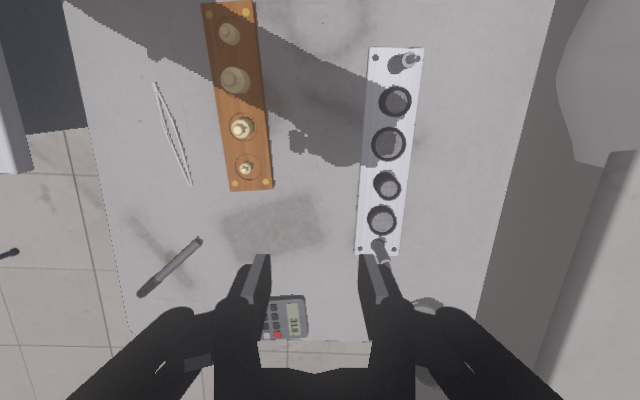

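The wrist view shows the weights at (230,34), (235,80), (241,128), (246,168) px. The cups are at (396,101), (388,144), (387,186), (381,220), and the posts at (410,60) and (380,245). Next I take a shifted second view and check heights with depth.

```bash
python3 -m inch '{"linear":[[0.07,-0.03,0],[0.07,-0.03,0],[0.07,-0.03,0],[0.07,-0.03,0]],"dr":[[0,0,0],[0,0,0],[0,0,0],[0,0,0]],"grip":[0.045,0.045,0.045,0.045]}'
cat > seg.py <<'E'
from h import *
import pickle,sys
def objs(v,show=True):
    s,c,im,d=v
    vv,uu=np.mgrid[0:400,0:640]
    D=rays(c,np.c_[uu.ravel(),vv.ravel()]);P=(c[2]+D*d.ravel()[:,None]).reshape(400,640,3)
    ok=d>0
    h=P[...,2]
    return P,ok,h
E
python3 - <<'E'
from seg import *
np.set_printoptions(precision=4,suppress=True)
s=sense();c=cam("wrist");im,d=get_image("wrist");cv2.imwrite("pics/w2.png",im);pickle.dump((s,c,im,d),open("w2.pkl","wb"))
print(s["position"])
for f in("w1.pkl","w2.pkl"):
    v=pickle.load(open(f,"rb"));P,ok,h=objs(v);print(f)
    for nm,(x0,x1,y0,y1,zl) in dict(stand=(.38,.52,-.2,.08,.019),rack=(.57,.69,-.28,.02,.0165)).items():
        m=ok&(P[...,0]>x0)&(P[...,0]<x1)&(P[...,1]>y0)&(P[...,1]<y1)&(h>zl)&(h<.12)
        n,l,st,ce=cv2.connectedComponentsWithStats(m.astype(np.uint8))
        for i in range(1,n):
            if st[i,4]<30: continue
            q=P[l==i];zt=np.percentile(q[:,2],98);top=q[q[:,2]>zt-.004]
            mid=(top[:,:2].min(0)+top[:,:2].max(0))/2
            print(nm,ce[i].round(),st[i,4],"ztop %.4f"%zt,"mid",mid,"ext",np.ptp(top[:,:2],axis=0),"fullext",np.ptp(q[:,:2],axis=0))
E
```

```text
time_s: 2.7
position: [0.5084, -0.062, 0.24]
eef_rot: [[-0.038, 0.999, 0.001], [0.999, 0.038, -0.001], [-0.001, 0.001, -1.0]]
wrist_force: [0.6, -0.1, -0.9]
opening: 0.045
grasp_force: 0.0
[ 0.5084 -0.062   0.24  ]
w1.pkl
stand [228.  33.] 328 ztop 0.0450 mid [0.4412 0.0157] ext [0.0097 0.0102] fullext [0.0178 0.0186]
stand [234.  80.] 597 ztop 0.0609 mid [ 0.4465 -0.0304] ext [0.0139 0.0144] fullext [0.0266 0.0254]
stand [241. 128.] 356 ztop 0.0519 mid [ 0.4517 -0.0831] ext [0.0124 0.0111] fullext [0.0223 0.0215]
stand [246. 168.] 117 ztop 0.0368 mid [ 0.4543 -0.132 ] ext [0.0069 0.0072] fullext [0.0134 0.0137]
rack [403.  61.] 356 ztop 0.0856 mid [ 0.6272 -0.0062] ext [0.0051 0.005 ] fullext [0.0143 0.0141]
rack [395. 101.] 809 ztop 0.0386 mid [ 0.6284 -0.0457] ext [0.0321 0.0329] fullext [0.0321 0.0329]
rack [389. 144.] 890 ztop 0.0228 mid [ 0.6292 -0.0961] ext [0.0408 0.0405] fullext [0.0408 0.0411]
rack [387. 187.] 579 ztop 0.0467 mid [ 0.6308 -0.1456] ext [0.0282 0.0281] fullext [0.0283 0.0283]
rack [382. 221.] 668 ztop 0.0315 mid [ 0.6315 -0.1954] ext [0.0358 0.0359] fullext [
[... 411 characters left out ...]
0.0213]
stand [272. 217.] 107 ztop 0.0369 mid [ 0.4536 -0.1316] ext [0.0066 0.0068] fullext [0.0132 0.0136]
rack [424. 126.] 355 ztop 0.0853 mid [ 0.6273 -0.006 ] ext [0.0039 0.005 ] fullext [0.0145 0.0154]
rack [414. 158.] 706 ztop 0.0387 mid [ 0.6282 -0.0463] ext [0.0313 0.0318] fullext [0.0316 0.0323]
rack [407. 195.] 765 ztop 0.0226 mid [ 0.6295 -0.0954] ext [0.0407 0.0407] fullext [0.0407 0.0407]
rack [406. 234.] 567 ztop 0.0463 mid [ 0.6306 -0.1451] ext [0.0285 0.0281] fullext [0.0287 0.0281]
rack [400. 264.] 591 ztop 0.0311 mid [ 0.6314 -0.1954] ext [0.036  0.0363] fullext [0.0361 0.0365]
rack [401. 290.] 56 ztop 0.0522 mid [ 0.6356 -0.2298] ext [0.006  0.0038] fullext [0.0066 0.0045]
```

View pics/w2.png

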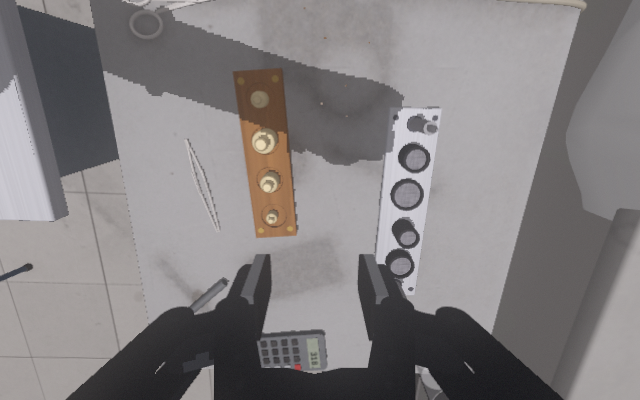

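Two wrist views agree to within 1 mm. Weight tops are 45, 61, 52 and 37 mm, so from +y the order is 50, 200, 100, 20. Cup rims are 38.6, 22.7, 46.5 and 31.3 mm, so the order is 50, 200, 20, 100. All of this matches the text. I start with weight_200.

```bash
cat > to.py <<'E'
from h import *
import sys
t=np.array(list(map(float,sys.argv[1:4])));s=sense();R=s["eef_rot"]
print("pos",s["position"].round(4),"tool delta",(R.T@(t-s["position"])).round(4),"yaw y-axis deg",np.degrees(np.arctan2(R[1,1],R[0,1])).round(2),"open",round(s["opening"],4),"tilt",R[:,2].round(4))
E
python3 -m inch '{"linear":[[0.0336,-0.0604,0.1],[0.0336,-0.0604,0.15],[0.0336,-0.0604,0.15],[0.0336,-0.0604,0.15],[0.0336,-0.0604,0.15],[0.0336,-0.0604,0.15]],"dr":[[0,0,0],[0,0,0],[0,0,0],[0,0,0],[0,0,0],[0,0,0]],"grip":[0.045,0.045,0.045,0.045,0.045,0.045]}'
python3 to.py .4468 -.0307 .0205
```

```text
time_s: 3.5
position: [0.4492, -0.0302, 0.0917]
eef_rot: [[-0.039, 0.999, 0.005], [0.999, 0.039, -0.0], [-0.001, 0.005, -1.0]]
wrist_force: [0.7, 1.0, 0.1]
opening: 0.0451
grasp_force: 0.0
pos [ 0.4492 -0.0302  0.0917] tool delta [-0.0003 -0.0028  0.0712] yaw y-axis deg 2.23 open 0.0451 tilt [ 5.2e-03 -4.0e-04 -1.0e+00]
```

```bash
python3 -m inch '{"linear":[[0,-0.0026,0.03],[0,-0.0026,0.06],[0,-0.0026,0.070],[0,-0.0026,0.070],[0,-0.0026,0.070]],"dr":[[0,0,0],[0,0,0],[0,0,0],[0,0,0],[0,0,0]],"grip":[0.045,0.045,0.045,0.045,0.045]}'
python3 to.py .4468 -.0307 .0205
```

```text
time_s: 4.12
position: [0.4453, -0.0296, 0.0209]
eef_rot: [[-0.04, 0.999, 0.003], [0.999, 0.04, 0.0], [-0.0, 0.003, -1.0]]
wrist_force: [-0.7, 0.5, -0.2]
opening: 0.0454
grasp_force: 0.0
pos [ 0.4453 -0.0296  0.0209] tool delta [-0.0012  0.0015  0.0004] yaw y-axis deg 2.29 open 0.0454 tilt [ 3.e-03  1.e-04 -1.e+00]
```

```bash
python3 -m inch '{"linear":[[0,0,0],[0,0,0],[0,0,0],[0,0,0],[0,0,-0.02],[0,0,-0.05],[0,0,-0.08],[-0.02,0.05,-0.08],[-0.045,0.11,-0.08],[-0.065,0.16,-0.08],[-0.0735,0.1805,-0.08],[-0.0735,0.1805,-0.08],[-0.0735,0.1805,-0.08],[-0.0735,0.1805,-0.08]],"dr":[[0,0,0],[0,0,0],[0,0,0],[0,0,0],[0,0,0],[0,0,0],[0,0,0],[0,0,0],[0,0,0],[0,0,0],[0,0,0],[0,0,0],[0,0,0],[0,0,0]],"grip":[0,0,0,0,0,0,0,0,0,0,0,0,0,0]}' 40
python3 to.py .6293 -.0947 .0263
```

```text
time_s: 5.88
position: [0.6256, -0.0946, 0.0994]
eef_rot: [[-0.04, 0.999, -0.002], [0.999, 0.04, 0.001], [0.001, -0.001, -1.0]]
wrist_force: [-0.9, -0.4, -1.6]
opening: 0.0204
grasp_force: 36.5
pos [ 0.6256 -0.0946  0.0994] tool delta [-0.0003  0.0038  0.0731] yaw y-axis deg 2.31 open 0.0204 tilt [-0.0015  0.0013 -1.    ]
```

The opening reads 20 mm where I expected 27, so I look before placing.

```bash
python3 - <<'E'
from h import *
im,d=get_image("wrist");im2,_=get_image("scene")
cv2.imwrite("pics/w3.png",np.hstack([cv2.resize(im[180:400,180:460],None,fx=1.4,fy=1.4),cv2.resize(im2[140:340,260:520],None,fx=1.54,fy=1.54)[:308]]))
E
```

```text
(no output)
```

View pics/w3.png

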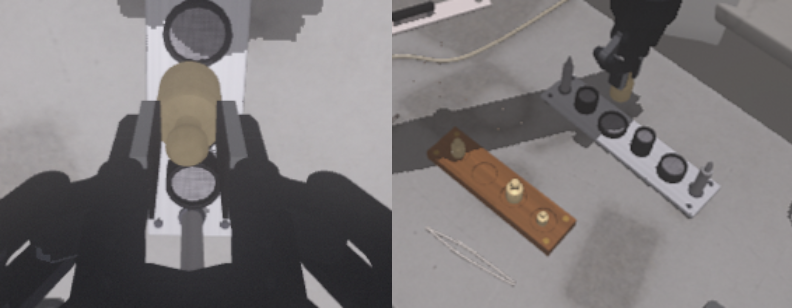

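The weight is held between the pads, with its body at about (190,100) in the composite and the knob at (188,145). I measure its pose in the hand from depth.

```bash
python3 - <<'E'
from seg import *
np.set_printoptions(precision=4,suppress=True,linewidth=150)
s=sense();c=cam("wrist");im,d=get_image("wrist");P,ok,h=objs((s,c,im,d))
T=(P-s["position"])@s["eef_rot"]
hs=cv2.cvtColor(im,cv2.COLOR_BGR2HSV)
m=ok&(hs[...,1]>60)&(np.abs(T[...,0])<.04)&(np.abs(T[...,1])<.03)&(T[...,2]<.03)&(T[...,2]>-.07)
m=cv2.erode(m.astype(np.uint8),np.ones((2,2)))>0
q=T[m];print(len(q),q.min(0),q.max(0))
for z in np.arange(-.05,.016,.004):
    k=q[(q[:,2]>=z)&(q[:,2]<z+.004)]
    if len(k): print(round(z+.002,3),len(k),"x",k[:,0].min().round(4),k[:,0].max().round(4),"y",k[:,1].min().round(4),k[:,1].max().round(4))
# pads
for z in (-.03,-.02,-.01,-.004):
    k=T[ok&(hs[...,1]<60)&(np.abs(T[...,2]-z)<.003)&(np.abs(T[...,0])<.02)&(np.abs(T[...,1])<.03)]
    if len(k): print("pad",z,len(k),k[:,0].min(),k[:,0].max(),"inner y",k[k[:,1]<0][:,1].max(initial=-1),k[k[:,1]>0][:,1].min(initial=1))
E
```

```text
49 [-0.007  -0.0066 -0.0396] [ 0.0043  0.008  -0.0222]
-0.04 32 x -0.0069 0.0043 y -0.0066 0.0038
-0.036 16 x -0.007 0.0018 y -0.0052 0.0033
-0.024 1 x -0.003 -0.003 y 0.008 0.008
pad -0.03 375 -0.011494055445163458 0.011377941556587405 inner y -0.00043795838205148584 0.0005301906243713271
pad -0.02 816 -0.011458664688676993 0.01215119151768456 inner y -0.00042660373871514803 8.362331939958822e-05
pad -0.01 205 0.0028718518179491263 0.012687507356550217 inner y -0.00041904053948696365 0.00012216776221434374
pad -0.004 201 0.0008618393889971819 0.01254170537866742 inner y -0.00041315247694940723 0.00014008333519082778
```

Upright: the knob is at tool (-1.5, -1.5) mm and its top at -40 mm, so the underside is about 8 mm below the tip, as intended. The opening reading just carries compliance. I lower it into cup_200.

```bash
python3 -m inch '{"linear":[[0,0.0036,0.02],[0,0.0036,0.045],[0,0.0036,0.06],[0,0.0036,0.067],[0,0.0036,0.070],[0,0.0036,0.0725],[0,0.0036,0.0725],[0,0.0036,0.0725]],"dr":[[0,0,0],[0,0,0],[0,0,0],[0,0,0],[0,0,0],[0,0,0],[0,0,0],[0,0,0]],"grip":[0,0,0,0,0,0,0,0]}'
python3 to.py .6293 -.0947 .0265
```

```text
time_s: 7.02
position: [0.631, -0.0955, 0.0277]
eef_rot: [[-0.04, 0.999, 0.001], [0.999, 0.04, -0.0], [-0.0, 0.001, -1.0]]
wrist_force: [-0.1, -0.7, -2.2]
opening: 0.0205
grasp_force: 36.5
pos [ 0.631  -0.0955  0.0277] tool delta [ 0.0009 -0.0016  0.0012] yaw y-axis deg 2.3 open 0.0205 tilt [ 1.e-03 -1.e-04 -1.e+00]
```

```bash
python3 -m inch '{"linear":[[0,-0.001,0.001],[0,-0.001,0.001],[0,-0.001,0.001],[0,-0.001,0.001],[0,-0.001,0.001],[0,-0.001,-0.03],[0,-0.001,-0.075],[0.009,-0.06,-0.075],[0.015,-0.12,-0.075],[0.0186,-0.177,-0.075],[0.0186,-0.177,-0.075],[0.0186,-0.177,-0.075],[0.0186,-0.177,-0.075]],"dr":[[0,0,0],[0,0,0],[0,0,0],[0,0,0],[0,0,0],[0,0,0],[0,0,0],[0,0,0],[0,0,0],[0,0,0],[0,0,0],[0,0,0],[0,0,0]],"grip":[0,0,0.04,0.04,0.04,0.04,0.04,0.04,0.04,0.04,0.04,0.04,0.04]}'
python3 to.py .4518 -.0832 .0205
python3 - <<'E'
from h import *
im,d=get_image("scene")
cv2.imwrite("pics/s4.png",cv2.resize(im[160:320,270:490],None,fx=3,fy=3))
E
```

```text
time_s: 8.65
position: [0.455, -0.0842, 0.1028]
eef_rot: [[-0.041, 0.999, 0.003], [0.999, 0.041, -0.001], [-0.001, 0.002, -1.0]]
wrist_force: [1.0, -0.1, -0.8]
opening: 0.0401
grasp_force: 0.0
pos [ 0.455  -0.0842  0.1028] tool delta [ 0.0013 -0.0034  0.0823] yaw y-axis deg 2.33 open 0.0401 tilt [ 0.0025 -0.0011 -1.    ]
```

View pics/s4.png

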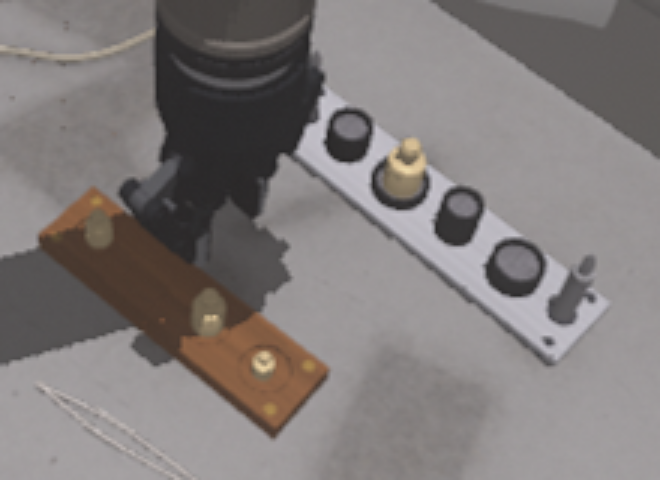

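weight_200 stands upright in its cup at (405,165). Next is weight_100, below the gripper.

```bash
python3 -m inch '{"linear":[[0.001,-0.0025,0.03],[0.001,-0.0025,0.06],[0.001,-0.0025,0.08],[0.001,-0.0025,0.0815],[0.001,-0.0025,0.0815],[0.001,-0.0025,0.0815]],"dr":[[0,0,0],[0,0,0],[0,0,0],[0,0,0],[0,0,0],[0,0,0]],"grip":[0.04,0.04,0.04,0.04,0.04,0.04]}'
python3 to.py .4518 -.0832 .0205
```

```text
time_s: 9.45
position: [0.4517, -0.0833, 0.0216]
eef_rot: [[-0.04, 0.999, 0.002], [0.999, 0.04, -0.0], [-0.0, 0.002, -1.0]]
wrist_force: [1.4, -0.3, -0.6]
opening: 0.0398
grasp_force: 0.0
pos [ 0.4517 -0.0833  0.0216] tool delta [0.0001 0.0001 0.0011] yaw y-axis deg 2.3 open 0.0398 tilt [ 2.2e-03 -3.0e-04 -1.0e+00]
```

```bash
python3 -m inch '{"linear":[[0,0,0.001],[0,0,0.001],[0,0,0.001],[0,0,0.001],[0,0,-0.02],[0,0,-0.05],[0,0,-0.085],[-0.03,0.04,-0.085],[-0.065,0.09,-0.085],[-0.1,0.14,-0.085],[-0.1193,0.175,-0.085],[-0.1193,0.175,-0.085],[-0.1193,0.175,-0.085],[-0.1193,0.175,-0.085],[-0.1193,0.175,-0.085]],"dr":[[0,0,0],[0,0,0],[0,0,0],[0,0,0],[0,0,0],[0,0,0],[0,0,0],[0,0,0],[0,0,0],[0,0,0],[0,0,0],[0,0,0],[0,0,0],[0,0,0],[0,0,0]],"grip":[0,0,0,0,0,0,0,0,0,0,0,0,0,0,0]}' 40
python3 to.py .6314 -.1954 .0353
```

```text
time_s: 11.32
position: [0.6296, -0.1944, 0.106]
eef_rot: [[-0.04, 0.999, 0.0], [0.999, 0.04, 0.001], [0.001, 0.0, -1.0]]
wrist_force: [-0.7, 1.1, -0.9]
opening: 0.0126
grasp_force: 36.5
pos [ 0.6296 -0.1944  0.106 ] tool delta [-0.0011  0.0018  0.0707] yaw y-axis deg 2.32 open 0.0126 tilt [ 2.e-04  9.e-04 -1.e+00]
```

```bash
python3 -m inch '{"linear":[[-0.001,0.0018,0.02],[-0.001,0.0018,0.045],[-0.001,0.0018,0.06],[-0.001,0.0018,0.066],[-0.001,0.0018,0.069],[-0.001,0.0018,0.0705],[-0.001,0.0018,0.0705],[-0.001,0.0018,0.0705]],"dr":[[0,0,0],[0,0,0],[0,0,0],[0,0,0],[0,0,0],[0,0,0],[0,0,0],[0,0,0]],"grip":[0,0,0,0,0,0,0,0]}'
python3 to.py .6314 -.1954 .0353
```

```text
time_s: 12.32
position: [0.6323, -0.1963, 0.0357]
eef_rot: [[-0.04, 0.999, 0.001], [0.999, 0.04, -0.0], [-0.0, 0.001, -1.0]]
wrist_force: [0.1, 0.2, -2.5]
opening: 0.0128
grasp_force: 36.5
pos [ 0.6323 -0.1963  0.0357] tool delta [ 0.001  -0.0008  0.0004] yaw y-axis deg 2.3 open 0.0128 tilt [ 1.e-03 -3.e-04 -1.e+00]
```

```bash
python3 -m inch '{"linear":[[0.001,-0.0008,0.0005],[0.001,-0.0008,0.0005],[0.001,-0.0008,0.0005],[0.001,-0.0008,0.0005],[0.001,-0.0008,-0.03],[0.001,-0.0008,-0.07],[0.03,-0.05,-0.07],[0.06,-0.1,-0.07],[0.1,-0.15,-0.07],[0.15,-0.1826,-0.07],[0.2,-0.1826,-0.07],[0.2196,-0.1826,-0.07],[0.2196,-0.1826,-0.07],[0.2196,-0.1826,-0.07],[0.2196,-0.1826,-0.07]],"dr":[[0,0,0],[0,0,0],[0,0,0],[0,0,0],[0,0,0],[0,0,0],[0,0,0],[0,0,0],[0,0,0],[0,0,0],[0,0,0],[0,0,0],[0,0,0],[0,0,0],[0,0,0]],"grip":[0,0.04,0.04,0.04,0.04,0.04,0.04,0.04,0.04,0.04,0.04,0.04,0.04,0.04,0.04]}' 20
python3 to.py .441 .0158 .0205
```

```text
time_s: 14.2
position: [0.4409, 0.0141, 0.1052]
eef_rot: [[-0.037, 0.999, 0.0], [0.999, 0.037, -0.001], [-0.001, 0.0, -1.0]]
wrist_force: [-0.5, -0.1, 0.4]
opening: 0.04
grasp_force: 0.0
pos [0.4409 0.0141 0.1052] tool delta [0.0017 0.0002 0.0847] yaw y-axis deg 2.11 open 0.04 tilt [ 3.e-04 -7.e-04 -1.e+00]
```

```bash
python3 -m inch '{"linear":[[0.0016,0,0.03],[0.0016,0,0.06],[0.0016,0,0.08],[0.0016,0,0.085],[0.0016,0,0.085],[0.0016,0,0.085]],"dr":[[0,0,0],[0,0,0],[0,0,0],[0,0,0],[0,0,0],[0,0,0]],"grip":[0.04,0.04,0.04,0.04,0.04,0.04]}'
python3 to.py .441 .0158 .0205
```

```text
time_s: 14.95
position: [0.4416, 0.0173, 0.021]
eef_rot: [[-0.04, 0.999, 0.002], [0.999, 0.04, 0.0], [0.0, 0.002, -1.0]]
wrist_force: [0.7, -0.7, 1.1]
opening: 0.04
grasp_force: 0.0
pos [0.4416 0.0173 0.021 ] tool delta [-0.0015 -0.0006  0.0005] yaw y-axis deg 2.27 open 0.04 tilt [ 2.e-03  3.e-04 -1.e+00]
```

```bash
python3 -m inch '{"linear":[[-0.0005,0,0.0003],[-0.0005,0,0.0003],[-0.0005,0,0.0003],[-0.0005,0,0.0003],[0,0,-0.02],[0,0,-0.05],[0,0,-0.09],[-0.02,0.045,-0.09],[-0.04,0.095,-0.09],[-0.06,0.145,-0.09],[-0.07,0.184,-0.09],[-0.07,0.184,-0.09],[-0.07,0.184,-0.09],[-0.07,0.184,-0.09],[-0.07,0.184,-0.09]],"dr":[[0,0,0],[0,0,0],[0,0,0],[0,0,0],[0,0,0],[0,0,0],[0,0,0],[0,0,0],[0,0,0],[0,0,0],[0,0,0],[0,0,0],[0,0,0],[0,0,0],[0,0,0]],"grip":[0,0,0,0,0,0,0,0,0,0,0,0,0,0,0]}' 25
python3 to.py .6283 -.046 .0423
```

```text
time_s: 16.82
position: [0.6265, -0.0444, 0.1105]
eef_rot: [[-0.04, 0.999, 0.0], [0.999, 0.04, 0.001], [0.001, 0.0, -1.0]]
wrist_force: [0.1, -0.8, -0.4]
opening: 0.0003
grasp_force: 0.0
pos [ 0.6265 -0.0444  0.1105] tool delta [-0.0018  0.0017  0.0682] yaw y-axis deg 2.32 open 0.0003 tilt [ 0.     0.001 -1.   ]
```

The fingers closed on nothing, so weight_50 slipped. I look at it.

```bash
python3 -m inch '{"linear":[[0,-0.06,-0.05],[0,-0.12,-0.1],[0,-0.12,-0.13],[0,-0.12,-0.13],[0,-0.12,-0.13],[0,-0.12,-0.13]],"dr":[[0,0,0],[0,0,0],[0,0,0],[0,0,0],[0,0,0],[0,0,0]],"grip":[0.02,0.02,0.02,0.02,0.02,0.02]}'
python3 - <<'E'
from seg import *
np.set_printoptions(precision=4,suppress=True)
s=sense();c=cam("wrist");im,d=get_image("wrist");pickle.dump((s,c,im,d),open("w5.pkl","wb"))
im2,_=get_image("scene")
cv2.imwrite("pics/w5.png",np.hstack([cv2.resize(im[:,120:520],(480,480)),cv2.resize(im2[180:320,270:365],(320,480))]))
v=s,c,im,d
P,ok,h=objs(v)
m=ok&(P[...,0]>.36)&(P[...,0]<.54)&(P[...,1]>-.2)&(P[...,1]<.1)&(h>.019)&(h<.12)
n,l,st,ce=cv2.connectedComponentsWithStats(m.astype(np.uint8))
for i in range(1,n):
    if st[i,4]<20: continue
    q=P[l==i];zt=np.percentile(q[:,2],98);top=q[q[:,2]>zt-.004];mid=(top[:,:2].min(0)+top[:,:2].max(0))/2
    print(ce[i].round(),st[i,4],"ztop %.4f"%zt,mid,np.ptp(top[:,:2],axis=0),np.ptp(q[:,:2],axis=0),q.mean(0))
E
```

```text
time_s: 17.58
position: [0.5068, -0.0493, 0.2387]
eef_rot: [[-0.041, 0.999, -0.003], [0.999, 0.041, -0.0], [-0.0, -0.003, -1.0]]
wrist_force: [0.4, -0.4, -0.3]
opening: 0.0201
grasp_force: 0.0
[273. 227.] 105 ztop 0.0367 [ 0.4541 -0.1326] [0.0064 0.0079] [0.0133 0.0128] [ 0.4544 -0.1298  0.0286]
```

View pics/w5.png

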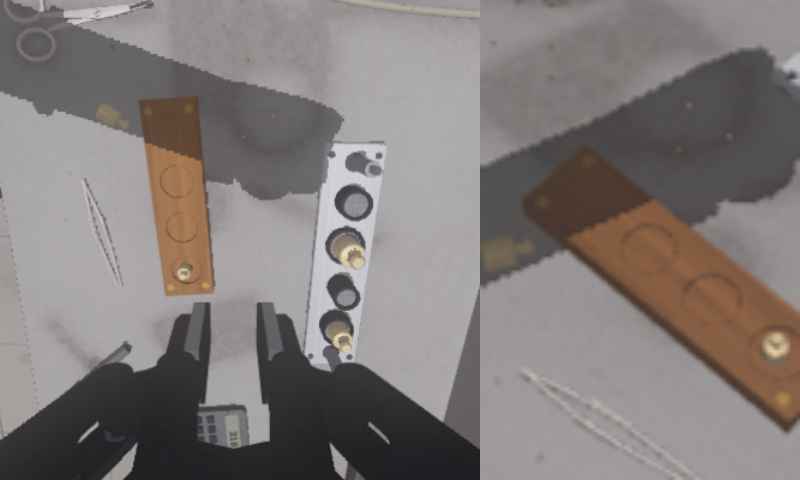

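weight_50 has fallen and lies on the table, with its body at about (105,113) and its knob at (128,124) in the composite. weights 200 and 100 stand in their cups. Before regrasping I measure the real finger geometry and the lying weight.

```bash
python3 - <<'E'
from seg import *
np.set_printoptions(precision=4,suppress=True)
v=pickle.load(open("w5.pkl","rb"));s,c,im,d=v;P,ok,h=objs(v)
T=(P-s["position"])@s["eef_rot"]
print("z0 tool cam",d[330,240-0:260:4] )
for z in np.arange(-.06,.012,.004):
    k=T[ok&(np.abs(T[...,2]-z)<.002)&(np.abs(T[...,0])<.03)&(np.abs(T[...,1])<.06)]
    L=k[k[:,1]<0];R=k[k[:,1]>0]
    if len(k): print(z.round(3),len(k),"x",k[:,0].min(),k[:,0].max(),"L y",L[:,1].min(initial=1),L[:,1].max(initial=-1),"R",R[:,1].min(initial=1),R[:,1].max(initial=-1))
m=ok&(P[...,0]>.33)&(P[...,0]<.415)&(P[...,1]>-.02)&(P[...,1]<.1)&(h>.004)&(h<.03)
n,l,st,ce=cv2.connectedComponentsWithStats(m.astype(np.uint8))
for i in range(1,n):
    if st[i,4]<15: continue
    q=P[l==i];mu=q.mean(0);w,V=np.linalg.eigh(np.cov(q[:,:2].T));pr=(q[:,:2]-mu[:2])@V
    print(ce[i],st[i,4],mu,q.min(0),q.max(0),"axis",V[:,1],"len",np.ptp(pr,axis=0))
    a=V[:,1];
    for t in np.arange(pr[:,1].min(),pr[:,1].max(),.003):
        k=pr[(pr[:,1]>=t)&(pr[:,1]<t+.003)]; zz=q[(pr[:,1]>=t)&(pr[:,1]<t+.003)][:,2].max()
        print("  ",t.round(4),np.ptp(k[:,0]).round(4),zz.round(4),(mu[:2]+V@[k[:,0].mean(),t]).round(4))
E
```

```text
z0 tool cam [0.1089 0.0963 0.0959 0.0961 0.0949]
-0.06 631 x -0.011207535409473189 0.012297081839816001 L y -0.026460948523167594 -0.010536882561605886 R 0.009234950029841095 0.025921116856119766
-0.056 286 x -0.011170943801875478 0.011538590857097205 L y -0.023983660820093695 -0.010528662879221051 R 0.00919555504541354 0.022740798132107564
-0.052 381 x -0.011332175651469042 0.011537317034970546 L y -0.024059395138452882 -0.010528817600212364 R 0.009217355991486527 0.023030119249407465
-0.048 372 x -0.008528757385975215 0.011654070722746292 L y -0.024200452758681816 -0.010551732093947502 R 0.00919643212938922 0.022904939264897357
-0.044 329 x -0.01208008868109761 0.011443158274392337 L y -0.024400624743204466 -0.010571190344673465 R 0.009210992481186038 0.022902373118829648
-0.04 305 x -0.010291479942414021 0.011311020801066302 L y -0.024227344317427506 -0.010569737733705686 R 0.009236691404350714 0.022886979872876995
-0.036 304 x -0.010746692938514294 0.011459959746772727 L y -0.02414456045957109 -0.010574488871997311 R 0.00922258696338959 0.022703203959002632
-0.032 253 x -0.010306
[... 1088 characters left out ...]

   0.0105 0.0049 0.0165 [0.4123 0.0367]
   0.0135 0.0061 0.0179 [0.4122 0.0397]
   0.0165 0.0063 0.0165 [0.4117 0.0427]
[212.3946  97.2135] 370 [0.3815 0.0281 0.0149] [0.3659 0.0152 0.0064] [0.3975 0.0404 0.0198] axis [-0.8696  0.4937] len [0.0187 0.0308]
   -0.0172 0.0099 0.0145 [0.3963 0.0195]
   -0.0142 0.0093 0.0147 [0.3941 0.0215]
   -0.0112 0.0053 0.013 [0.3912 0.0226]
   -0.0082 0.0134 0.0176 [0.388  0.0231]
   -0.0052 0.0176 0.0194 [0.3863 0.0262]
   -0.0022 0.0179 0.0198 [0.3836 0.0274]
   0.0008 0.0183 0.0192 [0.3806 0.0283]
   0.0038 0.0171 0.0187 [0.3783 0.0302]
   0.0068 0.0174 0.0192 [0.3753 0.0311]
   0.0098 0.0176 0.019 [0.3729 0.0329]
   0.0128 0.0103 0.0186 [0.3708 0.0352]
```

The depth picture shows that the physical fingertips end about 22 mm behind the reported TCP. That explains the 20 and 12.6 mm openings (neck grips) and the slip, so the TCP must go about 21.5 mm lower than I had it.

weight_50 lies with its body axis at z≈9.5 mm, knob direction -29.6°, and grip point (0.383, 0.027). I'll turn the tool so its x lies along the knob, grip the body, tilt the tool to stand the weight up, and set it in its stand recess.

```bash
python3 -m inch '{"linear":[[0.0814,-0.1204,0.12],[0.0814,-0.1204,0.12],[0.0814,-0.1204,0.12],[0.0814,-0.1204,0.12],[0.0814,-0.1204,0.12],[0.0814,-0.1204,0.12],[0.0814,-0.1204,0.12],[0.0814,-0.1204,0.12],[0.0814,-0.1204,0.12],[0.0814,-0.1204,0.12],[0.0814,-0.1204,0.12],[0.0814,-0.1204,0.12],[0.0814,-0.1204,0.12],[0.0814,-0.1204,0.12],[0.0814,-0.1204,0.12],[0.0814,-0.1204,0.12],[0.0814,-0.1204,0.12]],"dr":[[0,0,2.128],[0,0,2.128],[0,0,2.128],[0,0,2.128],[0,0,2.128],[0,0,2.128],[0,0,2.128],[0,0,2.128],[0,0,2.128],[0,0,2.128],[0,0,2.128],[0,0,2.128],[0,0,2.128],[0,0,2.128],[0,0,2.128],[0,0,2.128],[0,0,2.128]],"grip":[0.03,0.03,0.03,0.03,0.03,0.03,0.03,0.03,0.03,0.03,0.03,0.03,0.03,0.03,0.03,0.03,0.03]}' 25
python3 to.py .3832 .0271 -.019; python3 -c "
from h import *
s=sense();print(s['joint_pos'].round(3),s['eef_rot'].round(3))"
```

```text
time_s: 19.8
position: [0.3838, 0.0267, 0.1201]
eef_rot: [[0.869, -0.494, 0.0], [-0.494, -0.869, 0.0], [0.0, -0.0, -1.0]]
wrist_force: [0.3, -0.6, -0.4]
opening: 0.0302
grasp_force: 0.0
pos [0.3838 0.0267 0.1201] tool delta [-7.000e-04 -1.000e-04  1.391e-01] yaw y-axis deg -119.62 open 0.0302 tilt [ 1.e-04  1.e-04 -1.e+00]
[-0.963  0.051  0.891  2.081 -0.046  1.028 -2.136] [[ 0.869 -0.494  0.   ]
 [-0.494 -0.869  0.   ]
 [ 0.    -0.    -1.   ]]
```

```bash
python3 -m inch '{"linear":[[-0.0005,0,0.05],[-0.0005,0,0.1],[-0.0005,0,0.12],[-0.0005,0,0.128],[-0.0005,0,0.133],[-0.0005,0,0.137],[-0.0005,0,0.137],[-0.0005,0,0.137]],"dr":[[0,0,0],[0,0,0],[0,0,0],[0,0,0],[0,0,0],[0,0,0],[0,0,0],[0,0,0]],"grip":[0.03,0.03,0.03,0.03,0.03,0.03,0.03,0.03]}' 25
python3 to.py .3832 .0271 -.019
```

```text
time_s: 20.8
position: [0.3838, 0.0271, -0.0165]
eef_rot: [[0.869, -0.494, 0.001], [-0.494, -0.869, 0.001], [0.001, -0.001, -1.0]]
wrist_force: [-1.4, -0.2, 0.5]
opening: 0.0298
grasp_force: 0.0
pos [ 0.3838  0.0271 -0.0165] tool delta [-0.0005  0.0003  0.0025] yaw y-axis deg -119.62 open 0.0298 tilt [ 1.1e-03  6.0e-04 -1.0e+00]
```

Reported z is −16 mm with no contact, which confirms the offset. I grip at tip height ≈4 mm and lift.

```bash
python3 -m inch '{"linear":[[0,0,0.001],[0,0,0.001],[0,0,0.001],[0,0,0.001],[0,0,0.001],[0,0,-0.02],[0,0,-0.06],[0,0,-0.1],[0,0,-0.13],[0,0,-0.13],[0,0,-0.13]],"dr":[[0,0,0],[0,0,0],[0,0,0],[0,0,0],[0,0,0],[0,0,0],[0,0,0],[0,0,0],[0,0,0],[0,0,0],[0,0,0]],"grip":[0,0,0,0,0,0,0,0,0,0,0]}' 35
python3 to.py .3832 .0271 -.019
```

```text
time_s: 22.18
position: [0.3824, 0.0271, 0.1123]
eef_rot: [[0.869, -0.494, -0.002], [-0.494, -0.869, 0.0], [-0.001, 0.001, -1.0]]
wrist_force: [-1.1, -0.0, 0.1]
opening: 0.0162
grasp_force: 34.7
pos [0.3824 0.0271 0.1123] tool delta [ 0.0009 -0.0005  0.1313] yaw y-axis deg -119.62 open 0.0162 tilt [-1.5e-03  2.0e-04 -1.0e+00]
```

```bash
cat > tilt.py <<'E'
from h import *
import sys
from scipy.spatial.transform import Rotation as Rn
gx,gy,gz,phi,th,off=map(float,sys.argv[1:7]);phi=np.radians(phi);th=np.radians(th)
hh=np.array([np.cos(phi),np.sin(phi),0]);up=np.array([0,0,1.])
x=np.cos(th)*hh+np.sin(th)*up;z=np.sin(th)*hh-np.cos(th)*up;R=np.c_[x,np.cross(z,x),z]
s=sense();R0=s["eef_rot"]
print("lin",(R0.T@(np.array([gx,gy,gz])+off*z-s["position"])).round(4),"dr",Rn.from_matrix(R0.T@R).as_rotvec().round(4))
print("G now",(s["position"]-off*R0[:,2]).round(4),"tilt",np.degrees(np.arccos(-R0[2,2])).round(1),"x",R0[:,0].round(3),"q",s["joint_pos"].round(2),"open",s["opening"].round(4),"grip",s["grasp_force"])
E
python3 tilt.py .441 .0158 .12 5 66 .027
```

```text
lin [ 0.0768 -0.0332  0.0032] dr [ 0.3476  1.1166 -0.5351]Traceback (most recent call last):
  File "tilt.py", line 9, in <module>
    print("G now",(s["position"]-off*R0[:,2]).round(4),"tilt",np.degrees(np.arccos(-R0[2,2])).round(1),"x",R0[:,0].round(3),"q",s["joint_pos"].round(2),"open",s["opening"].round(4),"grip",s["grasp_force"])
                                                                                                                                                               ^^^^^^^^^^^^^^^^^^
AttributeError: 'float' object has no attribute 'round'
```

```bash
sed -i 's/s\["opening"\].round(4)/s["opening"]/' tilt.py
python3 -m inch '{"linear":[[0.01,-0.005,-0.03],[0.02,-0.01,-0.03],[0.03,-0.015,-0.03],[0.04,-0.02,-0.03],[0.05,-0.025,-0.02],[0.06,-0.03,-0.01],[0.077,-0.033,0.003],[0.077,-0.033,0.003],[0.077,-0.033,0.003],[0.077,-0.033,0.003],[0.077,-0.033,0.003],[0.077,-0.033,0.003],[0.077,-0.033,0.003],[0.077,-0.033,0.003]],"dr":[[0.348,1.117,-0.535],[0.348,1.117,-0.535],[0.348,1.117,-0.535],[0.348,1.117,-0.535],[0.348,1.117,-0.535],[0.348,1.117,-0.535],[0.348,1.117,-0.535],[0.348,1.117,-0.535],[0.348,1.117,-0.535],[0.348,1.117,-0.535],[0.348,1.117,-0.535],[0.348,1.117,-0.535],[0.348,1.117,-0.535],[0.348,1.117,-0.535]],"grip":[0,0,0,0,0,0,0,0,0,0,0,0,0,0]}'
python3 tilt.py .441 .0158 .0318 5 66 .027
python3 - <<'E'
from h import *
im,d=get_image("scene");im2,_=get_image("wrist")
cv2.imwrite("pics/s6.png",np.hstack([cv2.resize(im[140:340,200:400],(400,400)),cv2.resize(im2[150:400,195:445],(400,400))]))
E
```

```text
time_s: 23.92
position: [0.4728, 0.0285, 0.1755]
eef_rot: [[0.659, 0.073, 0.748], [0.093, -0.996, 0.015], [0.746, 0.059, -0.663]]
wrist_force: [-0.4, -0.3, 0.2]
opening: 0.0167
grasp_force: 34.8
lin [-0.1212  0.0008  0.097 ] dr [0.0443 0.308  0.0422]
G now [0.4526 0.0281 0.1934] tilt 48.5 x [0.659 0.093 0.746] q [-0.37 -0.3   0.13  2.57  1.43  0.2  -3.05] open 0.016654260030620163 grip 34.76264327997342
```

View pics/s6.png

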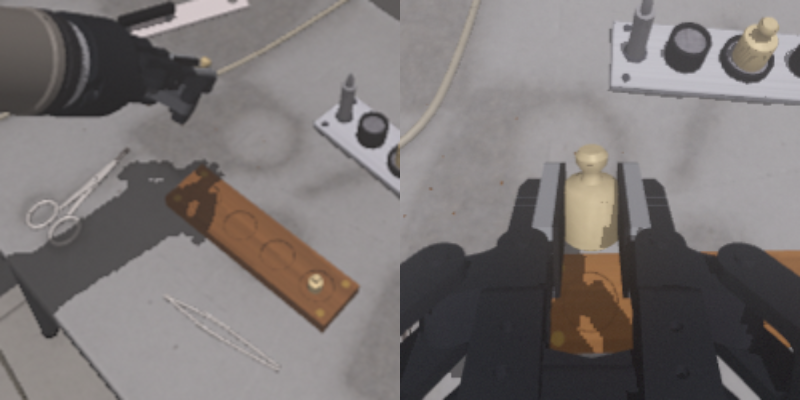

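The weight is firmly held, with its underside sticking out below the pads (right picture: body (590,205), knob (590,158)). The arm ran into joint limits at 48° of tilt pointing outwards. I'll turn to a sideways tilt (tool x towards +y), which suits this wrist, and stand the weight on the free table between stand and rack.

```bash
python3 tilt.py .53 .03 .16 85 0 .027; python3 - <<'E'
from seg import *
v=pickle.load(open("w5.pkl","rb"));s,c,im,d=v;P,ok,h=objs(v)
T=(P-s["position"])@s["eef_rot"]
k=T[375:400,250:380][ok[375:400,250:380]];print(np.percentile(k,[2,50,98],axis=0).round(4))
E
```

```text
lin [0.006 0.    0.071] dr [ 0.6369 -0.6552 -1.2951]
G now [0.4527 0.028  0.1935] tilt 48.5 x [0.659 0.092 0.746] q [-0.37 -0.3   0.13  2.57  1.43  0.2  -3.05] open 0.01639191644112944 grip 34.763110326603055
[[ 0.0092 -0.016  -0.1096]
 [ 0.0115 -0.0005 -0.1038]
 [ 0.0175  0.0148 -0.0968]]
```

```bash
python3 -m inch '{"linear":[[0.006,0,0.02],[0.006,0,0.03],[0.006,0,0.04],[0.006,0,0.05],[0.006,0,0.06],[0.006,0,0.07],[0.006,0,0.071],[0.006,0,0.071],[0.006,0,0.071],[0.006,0,0.071],[0.006,0,0.071],[0.006,0,0.071],[0.006,0,0.071],[0.006,0,0.071],[0.006,0,0.071],[0.006,0,0.071]],"dr":[[0.637,-0.655,-1.295],[0.637,-0.655,-1.295],[0.637,-0.655,-1.295],[0.637,-0.655,-1.295],[0.637,-0.655,-1.295],[0.637,-0.655,-1.295],[0.637,-0.655,-1.295],[0.637,-0.655,-1.295],[0.637,-0.655,-1.295],[0.637,-0.655,-1.295],[0.637,-0.655,-1.295],[0.637,-0.655,-1.295],[0.637,-0.655,-1.295],[0.637,-0.655,-1.295],[0.637,-0.655,-1.295],[0.637,-0.655,-1.295]],"grip":[0,0,0,0,0,0,0,0,0,0,0,0,0,0,0,0]}'
python3 tilt.py .535 .03 .12 85 70 .027
```

```text
time_s: 26.02
position: [0.5296, 0.0296, 0.1329]
eef_rot: [[0.089, 0.996, -0.0], [0.996, -0.089, 0.0], [0.0, -0.0, -1.0]]
wrist_force: [-0.2, 0.4, -0.5]
opening: 0.0161
grasp_force: 34.7
lin [0.0262 0.0053 0.0222] dr [ 1.1000e-03  1.2214e+00 -1.7000e-03]
G now [0.5296 0.0296 0.1599] tilt 0.0 x [0.089 0.996 0.   ] q [-0.78  0.45  0.95  1.71 -0.39  1.19  0.18] open 0.016134227989748617 grip 34.74919563741423
```

```bash
python3 -m inch '{"linear":[[0.026,0.005,-0.008],[0.026,0.005,-0.008],[0.026,0.005,-0.008],[0.026,0.005,-0.008],[0.026,0.005,-0.008],[0.026,0.005,-0.008],[0.026,0.005,-0.008],[0.026,0.005,-0.008],[0.026,0.005,-0.008],[0.026,0.005,-0.008],[0.026,0.005,-0.008],[0.026,0.005,-0.008],[0.026,0.005,-0.008]],"dr":[[0,1.22,0],[0,1.22,0],[0,1.22,0],[0,1.22,0],[0,1.22,0],[0,1.22,0],[0,1.22,0],[0,1.22,0],[0,1.22,0],[0,1.22,0],[0,1.22,0],[0,1.22,0],[0,1.22,0]],"grip":[0,0,0,0,0,0,0,0,0,0,0,0,0]}'
python3 tilt.py .535 .03 .05 85 70 .027
```

```text
time_s: 27.65
position: [0.5373, 0.0557, 0.1413]
eef_rot: [[0.029, 0.996, 0.082], [0.342, -0.087, 0.936], [0.939, 0.0, -0.344]]
wrist_force: [-0.1, 0.2, -0.5]
opening: 0.0164
grasp_force: 34.8
lin [-0.0946 -0.0001  0.0342] dr [-0.0002  0.0018  0.0005]
G now [0.5351 0.0304 0.1506] tilt 69.9 x [0.029 0.342 0.939] q [ 0.16  0.81  0.51  1.71 -1.23  1.82  1.08] open 0.01637701763883484 grip 34.77733187377453
```

```bash
python3 -m inch '{"linear":[[-0.04,0,0.0147],[-0.08,0,0.0293],[-0.11,0,0.0403],[-0.118,0,0.0432],[-0.1208,0,0.0442],[-0.1208,0,0.0442],[-0.1208,0,0.0442],[-0.1208,0,0.0442]],"dr":[[0,0,0],[0,0,0],[0,0,0],[0,0,0],[0,0,0],[0,0,0],[0,0,0],[0,0,0]],"grip":[0,0,0,0,0,0,0,0]}'
python3 tilt.py .535 .03 .018 85 70 .027
python3 - <<'E'
from h import *
im,d=get_image("scene");im2,_=get_image("wrist")
cv2.imwrite("pics/s7.png",np.hstack([cv2.resize(im[110:270,270:430],(400,400)),cv2.resize(im2[150:400,195:445],(400,400))]))
E
```

```text
time_s: 28.65
position: [0.5377, 0.0554, 0.0133]
eef_rot: [[0.028, 0.996, 0.082], [0.342, -0.087, 0.935], [0.939, 0.002, -0.344]]
wrist_force: [0.2, -0.5, -0.8]
opening: 0.0168
grasp_force: 34.8
lin [-0.0043 -0.0005  0.0014] dr [0.0005 0.0018 0.0015]
G now [0.5355 0.0302 0.0226] tilt 69.9 x [0.028 0.342 0.939] q [ 0.2   1.04  0.46  1.68 -1.28  1.74  1.26] open 0.016797052990290277 grip 34.775793557055295
```

View pics/s7.png

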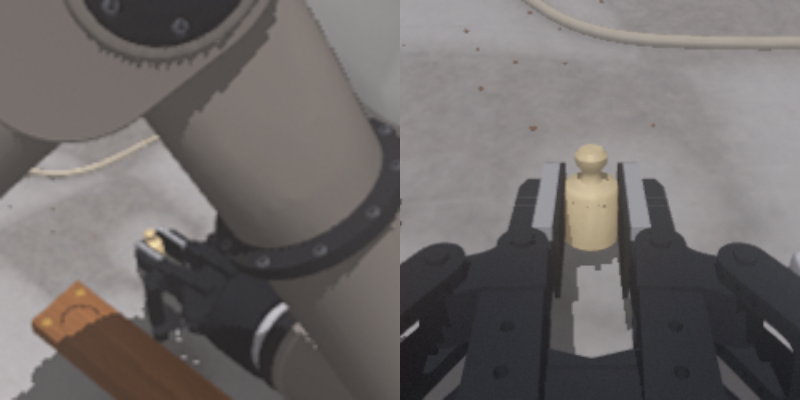

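The weight is about upright, 20° from vertical, just above the table. The wrist picture shows its body at (592,210) and the knob at (591,157). I lower it to contact.

```bash
python3 -m inch '{"linear":[[-0.0019,0,0.0007],[-0.0033,0,0.0012],[-0.0042,0,0.0015],[-0.0042,0,0.0015]],"dr":[[0,0,0],[0,0,0],[0,0,0],[0,0,0]],"grip":[0,0,0,0]}'
python3 tilt.py .535 .03 .018 85 70 .027
```

```text
time_s: 29.25
position: [0.5372, 0.0555, 0.0078]
eef_rot: [[0.03, 0.996, 0.082], [0.342, -0.087, 0.936], [0.939, -0.0, -0.343]]
wrist_force: [0.9, -0.4, -0.7]
opening: 0.0165
grasp_force: 34.8
lin [ 0.0008 -0.     -0.0006] dr [-0.0001  0.0014 -0.0003]
G now [0.535  0.0303 0.0171] tilt 69.9 x [0.03  0.342 0.939] q [ 0.2   1.05  0.46  1.68 -1.28  1.74  1.26] open 0.016493811869655296 grip 34.77523185079917
```

```bash
python3 -m inch '{"linear":[[-0.0014,0,0.0005],[-0.0014,0,0.0005],[-0.0014,0,0.0005]],"dr":[[0,0,0],[0,0,0],[0,0,0]],"grip":[0,0,0]}'|grep -E "pos|force"
python3 -m inch '{"linear":[[-0.0014,0,0.0005],[-0.0014,0,0.0005],[-0.0014,0,0.0005]],"dr":[[0,0,0],[0,0,0],[0,0,0]],"grip":[0,0,0]}'|grep -E "pos|force"
```

```text
position: [0.5374, 0.0555, 0.0073]
wrist_force: [-0.5, -0.2, 3.9]
grasp_force: 35.0
position: [0.5374, 0.0556, 0.0072]
wrist_force: [-1.5, -1.8, 6.9]
grasp_force: 35.3
```

```bash
python3 -m inch '{"linear":[[0.0014,0,-0.0005],[0.0014,0,-0.0005],[0.0014,0,-0.0005],[0.0014,0,-0.0005],[0.0014,0,-0.0005],[0.0014,0,-0.02],[0.0014,0,-0.05],[0.0014,0,-0.08],[0.03,0,-0.1],[0.08,0,-0.13],[0.13,0,-0.13],[0.13,0,-0.13]],"dr":[[0,0,0],[0,0,0],[0,0,0],[0,0,0],[0,0,0],[0,0,0],[0,0,0],[0,0,0],[0,0,0],[0,0,0],[0,0,0],[0,0,0]],"grip":[0.034,0.034,0.034,0.034,0.034,0.034,0.034,0.034,0.034,0.034,0.034,0.034]}' 25
python3 tilt.py .54 .0 .16 92.3 0 .027
python3 - <<'E'
from seg import *
s=sense();c=cam("wrist");im,d=get_image("wrist");P,ok,h=objs((s,c,im,d))
m=ok&(P[...,0]>.48)&(P[...,0]<.59)&(P[...,1]>-.02)&(P[...,1]<.12)&(h>.005)&(h<.06)
n,l,st,ce=cv2.connectedComponentsWithStats(m.astype(np.uint8))
for i in range(1,n):
    if st[i,4]>30: q=P[l==i];print(ce[i],st[i,4],q.min(0),q.max(0))
E
```

```text
time_s: 31.5
position: [0.5315, -0.023, 0.176]
eef_rot: [[0.022, 0.996, 0.084], [0.345, -0.087, 0.935], [0.938, 0.008, -0.346]]
wrist_force: [-1.0, -0.1, -0.9]
opening: 0.0337
grasp_force: 0.0
lin [-0.0322  0.0061  0.0371] dr [ 0.0847 -1.2156 -0.1061]
G now [ 0.5292 -0.0483  0.1853] tilt 69.8 x [0.022 0.345 0.938] q [ 0.27  0.82  0.55  1.58 -1.17  1.94  1.05] open 0.03368445912450408 grip 0.0
[312.22589532 319.45179063] 363 [0.52521467 0.01549588 0.00503081] [0.54328603 0.03192897 0.03217693]
```

weight_50 is upright again, with its top at 32 mm. I go back to tool-down and re-measure it.

```bash
python3 -m inch '{"linear":[[-0.032,0.006,0.037],[-0.032,0.006,0.037],[-0.032,0.006,0.037],[-0.032,0.006,0.037],[-0.032,0.006,0.037],[-0.032,0.006,0.037],[-0.032,0.006,0.037],[-0.032,0.006,0.037],[-0.032,0.006,0.037],[-0.032,0.006,0.037],[-0.032,0.006,0.037],[-0.032,0.006,0.037]],"dr":[[0.085,-1.216,-0.106],[0.085,-1.216,-0.106],[0.085,-1.216,-0.106],[0.085,-1.216,-0.106],[0.085,-1.216,-0.106],[0.085,-1.216,-0.106],[0.085,-1.216,-0.106],[0.085,-1.216,-0.106],[0.085,-1.216,-0.106],[0.085,-1.216,-0.106],[0.085,-1.216,-0.106],[0.085,-1.216,-0.106]],"grip":[0.034,0.034,0.034,0.034,0.034,0.034,0.034,0.034,0.034,0.034,0.034,0.034]}' 25
cat > meas.py <<'E'
from seg import *
import sys
x0,x1,y0,y1,zl=map(float,sys.argv[1:6])
s=sense();c=cam("wrist");im,d=get_image("wrist");P,ok,h=objs((s,c,im,d))
m=ok&(P[...,0]>x0)&(P[...,0]<x1)&(P[...,1]>y0)&(P[...,1]<y1)&(h>zl)&(h<.12)
n,l,st,ce=cv2.connectedComponentsWithStats(m.astype(np.uint8))
for i in range(1,n):
    if st[i,4]<30: continue
    q=P[l==i];zt=np.percentile(q[:,2],98);top=q[q[:,2]>zt-.004];mid=(top[:,:2].min(0)+top[:,:2].max(0))/2
    print(ce[i].round(),st[i,4],"ztop",zt.round(4),mid.round(4),np.ptp(top[:,:2],axis=0).round(4),np.ptp(q[:,:2],axis=0).round(4))
E
python3 meas.py .48 .59 -.02 .12 .005; python3 to.py .534 .024 -.0135
```

```text
time_s: 33.05
position: [0.5386, 0.0005, 0.1291]
eef_rot: [[-0.038, 0.999, -0.008], [0.999, 0.038, 0.003], [0.003, -0.008, -1.0]]
wrist_force: [0.8, 0.3, 0.4]
opening: 0.0343
grasp_force: 0.0
[312. 165.] 365 ztop 0.0315 [0.5342 0.0255] [0.0096 0.0097] [0.0177 0.0186]
pos [0.5386 0.0009 0.1291] tool delta [ 0.0228 -0.0026  0.1427] yaw y-axis deg 2.22 open 0.0339 tilt [-0.0082  0.0029 -1.    ]
```

```bash
python3 -m inch '{"linear":[[0.0243,-0.0026,0.04],[0.0243,-0.0026,0.08],[0.0243,-0.0026,0.11],[0.0243,-0.0026,0.13],[0.0243,-0.0026,0.143],[0.0243,-0.0026,0.143],[0.0243,-0.0026,0.143],[0.0243,-0.0026,0.143]],"dr":[[0,0,0],[0,0,0],[0,0,0],[0,0,0],[0,0,0],[0,0,0],[0,0,0],[0,0,0]],"grip":[0.034,0.034,0.034,0.034,0.034,0.034,0.034,0.034]}' 30
python3 to.py .5342 .0255 -.0145
```

```text
time_s: 34.1
position: [0.5349, 0.026, -0.0129]
eef_rot: [[-0.04, 0.999, -0.006], [0.999, 0.04, 0.003], [0.003, -0.006, -1.0]]
wrist_force: [0.5, -0.3, 0.4]
opening: 0.0341
grasp_force: 0.0
pos [ 0.5349  0.026  -0.0129] tool delta [-0.0005 -0.0007  0.0016] yaw y-axis deg 2.3 open 0.0341 tilt [-0.0061  0.003  -1.    ]
```

```bash
python3 -m inch '{"linear":[[0,0,0.001],[0,0,0.001],[0,0,0.001],[0,0,0.001],[0,0,-0.02],[0,0,-0.06],[0,0,-0.1],[0,0,-0.13],[-0.03,0.04,-0.13],[-0.06,0.08,-0.13],[-0.0757,0.0908,-0.13],[-0.0757,0.0908,-0.13],[-0.0757,0.0908,-0.13],[-0.0757,0.0908,-0.13],[-0.0757,0.0908,-0.13]],"dr":[[0,0,0],[0,0,0],[0,0,0],[0,0,0],[0,0,0],[0,0,0],[0,0,0],[0,0,0],[0,0,0],[0,0,0],[0,0,0],[0,0,0],[0,0,0],[0,0,0],[0,0,0]],"grip":[0,0,0,0,0,0,0,0,0,0,0,0,0,0,0]}' 30
python3 to.py .6283 -.046 .0205
```

```text
time_s: 35.98
position: [0.6284, -0.045, 0.1153]
eef_rot: [[-0.041, 0.999, -0.008], [0.999, 0.042, 0.004], [0.004, -0.008, -1.0]]
wrist_force: [-0.2, -0.7, -0.5]
opening: 0.0164
grasp_force: 29.6
pos [ 0.6284 -0.045   0.1153] tool delta [-0.0014  0.0006  0.0948] yaw y-axis deg 2.38 open 0.0164 tilt [-0.0083  0.0036 -1.    ]
```

```bash
python3 -m inch '{"linear":[[-0.001,0.0004,0.03],[-0.001,0.0004,0.06],[-0.001,0.0004,0.08],[-0.001,0.0004,0.088],[-0.001,0.0004,0.092],[-0.001,0.0004,0.0945],[-0.001,0.0004,0.0945],[-0.001,0.0004,0.0945]],"dr":[[0,0,0],[0,0,0],[0,0,0],[0,0,0],[0,0,0],[0,0,0],[0,0,0],[0,0,0]],"grip":[0,0,0,0,0,0,0,0]}'
python3 to.py .6283 -.046 .0205
```

```text
time_s: 36.98
position: [0.6288, -0.0472, 0.0212]
eef_rot: [[-0.04, 0.999, -0.007], [0.999, 0.04, 0.003], [0.003, -0.007, -1.0]]
wrist_force: [0.5, -0.9, -0.9]
opening: 0.0165
grasp_force: 29.6
pos [ 0.6288 -0.0472  0.0212] tool delta [ 0.0012 -0.0004  0.0007] yaw y-axis deg 2.3 open 0.0165 tilt [-0.0072  0.0026 -1.    ]
```

```bash
python3 -m inch '{"linear":[[0.001,-0.0004,0.0005],[0.001,-0.0004,0.0005],[0.001,-0.0004,0.0005],[0.001,-0.0004,0.0005],[0.001,-0.0004,-0.03],[0.001,-0.0004,-0.08],[-0.02,-0.05,-0.09],[-0.04,-0.1,-0.09],[-0.06,-0.15,-0.09],[-0.077,-0.178,-0.09],[-0.077,-0.178,-0.09],[-0.077,-0.178,-0.09],[-0.077,-0.178,-0.09],[-0.077,-0.178,-0.09]],"dr":[[0,0,0],[0,0,0],[0,0,0],[0,0,0],[0,0,0],[0,0,0],[0,0,0],[0,0,0],[0,0,0],[0,0,0],[0,0,0],[0,0,0],[0,0,0],[0,0,0]],"grip":[0,0.034,0.034,0.034,0.034,0.034,0.034,0.034,0.034,0.034,0.034,0.034,0.034,0.034]}' 30
python3 to.py .454 -.132 -.0025; python3 meas.py .59 .67 -.22 -.025 .0165
```

```text
time_s: 38.72
position: [0.455, -0.1309, 0.1117]
eef_rot: [[-0.042, 0.999, -0.008], [0.999, 0.042, 0.002], [0.002, -0.008, -1.0]]
wrist_force: [-0.2, 0.9, -0.1]
opening: 0.0339
grasp_force: 0.0
pos [ 0.455  -0.1309  0.1117] tool delta [-1.300e-03 -1.000e-04  1.143e-01] yaw y-axis deg 2.38 open 0.0339 tilt [-0.0084  0.002  -1.    ]
[557. 104.] 2693 ztop 0.0647 [ 0.6265 -0.0469] [0.01   0.0093] [0.0309 0.0324]
[537. 170.] 2917 ztop 0.0649 [ 0.6283 -0.0968] [0.0146 0.0153] [0.0391 0.0418]
[524. 229.] 1689 ztop 0.046 [ 0.6302 -0.1453] [0.0288 0.0281] [0.0288 0.0281]
[510. 279.] 1967 ztop 0.0645 [ 0.6306 -0.1943] [0.0117 0.0115] [0.0358 0.0378]
```

All three knobs are level at 65 mm. Now weight_20.

```bash
python3 -m inch '{"linear":[[-0.001,0,0.04],[-0.001,0,0.08],[-0.001,0,0.1],[-0.001,0,0.11],[-0.001,0,0.1145],[-0.001,0,0.1145],[-0.001,0,0.1145]],"dr":[[0,0,0],[0,0,0],[0,0,0],[0,0,0],[0,0,0],[0,0,0],[0,0,0]],"grip":[0.03,0.03,0.03,0.03,0.03,0.03,0.03]}' 25
python3 to.py .454 -.132 -.003
```

```text
time_s: 39.65
position: [0.4542, -0.1322, -0.0019]
eef_rot: [[-0.04, 0.999, -0.007], [0.999, 0.04, 0.002], [0.003, -0.006, -1.0]]
wrist_force: [0.2, 0.3, 0.0]
opening: 0.0302
grasp_force: 0.0
pos [ 0.4542 -0.1322 -0.0019] tool delta [ 0.0003 -0.0002  0.0011] yaw y-axis deg 2.31 open 0.0302 tilt [-0.0065  0.0024 -1.    ]
```

```bash
python3 -m inch '{"linear":[[0,0,0.001],[0,0,0.001],[0,0,0.001],[0,0,0.001],[0,0,0.001],[0,0,-0.01],[0,0,-0.02],[0,0,-0.02]],"dr":[[0,0,0],[0,0,0],[0,0,0],[0,0,0],[0,0,0],[0,0,0],[0,0,0],[0,0,0]],"grip":[0,0,0,0,0,0,0,0]}' 25
python3 to.py .6306 -.1453 .027
```

```text
time_s: 40.65
position: [0.4545, -0.1324, 0.0183]
eef_rot: [[-0.04, 0.999, -0.006], [0.999, 0.04, 0.002], [0.003, -0.006, -1.0]]
wrist_force: [0.5, -0.4, -0.1]
opening: 0.012
grasp_force: 24.5
pos [ 0.4545 -0.1324  0.0183] tool delta [-0.02    0.1754 -0.0098] yaw y-axis deg 2.31 open 0.012 tilt [-0.006   0.0023 -1.    ]
```

```bash
python3 -m inch '{"linear":[[0,0,-0.04],[0,0,-0.08],[0,0,-0.095],[-0.006,0.05,-0.095],[-0.012,0.1,-0.095],[-0.018,0.15,-0.095],[-0.02,0.1757,-0.095],[-0.02,0.1757,-0.095],[-0.02,0.1757,-0.095],[-0.02,0.1757,-0.095],[-0.02,0.1757,-0.095]],"dr":[[0,0,0],[0,0,0],[0,0,0],[0,0,0],[0,0,0],[0,0,0],[0,0,0],[0,0,0],[0,0,0],[0,0,0],[0,0,0]],"grip":[0,0,0,0,0,0,0,0,0,0,0]}' 25
python3 to.py .6306 -.1453 .0270
```

```text
time_s: 42.02
position: [0.6301, -0.1451, 0.1112]
eef_rot: [[-0.039, 0.999, -0.008], [0.999, 0.039, 0.003], [0.004, -0.008, -1.0]]
wrist_force: [-0.0, 0.4, -0.4]
opening: 0.0121
grasp_force: 24.5
pos [ 0.6301 -0.1451  0.1112] tool delta [-0.0005  0.0012  0.0842] yaw y-axis deg 2.26 open 0.0121 tilt [-0.0081  0.0034 -1.    ]
```

```bash
python3 -m inch '{"linear":[[-0.0003,0.0005,0.03],[-0.0003,0.0005,0.06],[-0.0003,0.0005,0.075],[-0.0003,0.0005,0.08],[-0.0003,0.0005,0.083],[-0.0003,0.0005,0.0842],[-0.0003,0.0005,0.0842],[-0.0003,0.0005,0.0842]],"dr":[[0,0,0],[0,0,0],[0,0,0],[0,0,0],[0,0,0],[0,0,0],[0,0,0],[0,0,0]],"grip":[0,0,0,0,0,0,0,0]}'
python3 to.py .6306 -.1453 .0270
```

```text
time_s: 43.02
position: [0.6309, -0.1455, 0.0272]
eef_rot: [[-0.04, 0.999, -0.007], [0.999, 0.04, 0.003], [0.003, -0.007, -1.0]]
wrist_force: [-0.5, 0.8, -0.6]
opening: 0.0121
grasp_force: 24.5
pos [ 0.6309 -0.1455  0.0272] tool delta [ 0.0002 -0.0003  0.0002] yaw y-axis deg 2.3 open 0.0121 tilt [-0.0074  0.0025 -1.    ]
```

```bash
python3 -m inch '{"linear":[[0,0,0.0003],[0,0,0.0003],[0,0,0.0003],[0,0,0.0003],[0,0,-0.03],[0,0,-0.09],[0,0,-0.14],[0.05,-0.005,-0.17],[0.11,-0.015,-0.17],[0.17,-0.025,-0.17],[0.23,-0.035,-0.17],[0.29,-0.045,-0.17],[0.35,-0.055,-0.17],[0.408,-0.06,-0.17],[0.408,-0.06,-0.17],[0.408,-0.06,-0.17],[0.408,-0.06,-0.17],[0.408,-0.06,-0.17]],"dr":[[0,0,0],[0,0,0],[0,0,0],[0,0,0],[0,0,0],[0,0,0],[0,0,0],[0,0,-0.2],[0,0,-0.4],[0,0,-0.6],[0,0,-0.8],[0,0,-1.0],[0,0,-1.21],[0,0,-1.21],[0,0,-1.21],[0,0,-1.21],[0,0,-1.21],[0,0,-1.21]],"grip":[0,0.034,0.034,0.034,0.034,0.034,0.034,0.034,0.034,0.034,0.034,0.034,0.034,0.034,0.034,0.034,0.034,0.034]}' 25
python3 - <<'E'
from seg import *
np.set_printoptions(precision=4,suppress=True)
s=sense();c=cam("wrist");im,d=get_image("wrist");cv2.imwrite("pics/w8.png",im);pickle.dump((s,c,im,d),open("w8.pkl","wb"));P,ok,h=objs((s,c,im,d));print(s["joint_pos"])
for nm,lo,hi in (("plate",.003,.011),("handle",.020,.05)):
    m=ok&(P[...,0]>.38)&(P[...,0]<.74)&(P[...,1]>.14)&(P[...,1]<.38)&(h>lo)&(h<hi)
    n,l,st,ce=cv2.connectedComponentsWithStats(m.astype(np.uint8))
    for i in range(1,n):
        if st[i,4]<150: continue
        q=P[l==i];r=cv2.minAreaRect(q[:,:2].astype(np.float32)*1000);print(nm,ce[i].round(),st[i,4],r,np.percentile(q[:,2],[2,50,98]))
E
```

```text
time_s: 45.28
position: [0.5563, 0.2575, 0.1986]
eef_rot: [[-0.948, 0.318, -0.008], [0.318, 0.948, 0.002], [0.008, -0.0, -1.0]]
wrist_force: [-0.3, -0.5, 0.1]
opening: 0.0337
grasp_force: 0.0
[-0.8664  0.5036  0.6389  1.3541 -0.3016  1.3867  1.0161]
plate [253. 120.] 1496 ((499.2318115234375, 197.8011932373047), (30.793174743652344, 266.31219482421875), 58.638126373291016) [0.0035 0.0064 0.0083]
plate [320. 152.] 5901 ((555.4959106445312, 263.8763427734375), (35.94400405883789, 262.5311584472656), 70.51362609863281) [0.0042 0.0058 0.0074]
handle [320. 174.] 751 ((555.5314331054688, 263.6075744628906), (12.989886283874512, 74.28824615478516), 70.73530578613281) [0.0253 0.0293 0.0311]
```

View pics/w8.png

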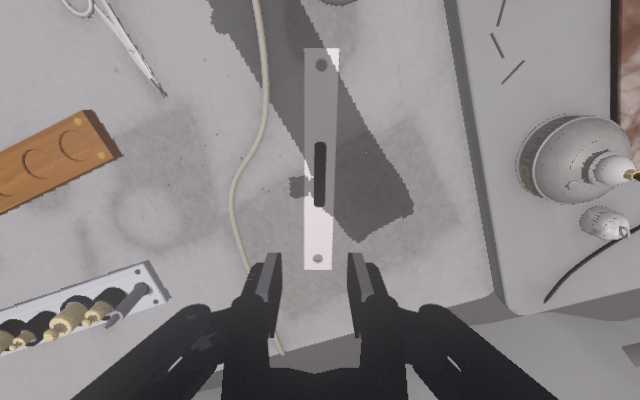

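All four weights stand in the rack. The plate is centred at (320,152) px and its handle at (320,174) px. From depth the plate is 36×262.5 mm at (0.5555, 0.2638), and the handle top is at 30 mm, in agreement with the text. I grip the handle.

```bash
python3 -m inch '{"linear":[[0.0027,0.0056,0.05],[0.0027,0.0056,0.1],[0.0027,0.0056,0.15],[0.0027,0.0056,0.18],[0.0027,0.0056,0.195],[0.0027,0.0056,0.201],[0.0027,0.0056,0.201],[0.0027,0.0056,0.201]],"dr":[[0,0,0.014],[0,0,0.014],[0,0,0.014],[0,0,0.014],[0,0,0.014],[0,0,0.014],[0,0,0.014],[0,0,0.014]],"grip":[0.034,0.034,0.034,0.034,0.034,0.034,0.034,0.034]}' 40
python3 to.py .5555 .2637 -.0045; python3 meas.py .59 .67 -.22 -.025 .0165
```

```text
time_s: 46.32
position: [0.5545, 0.2666, -0.0011]
eef_rot: [[-0.944, 0.329, -0.006], [0.328, 0.945, 0.004], [0.007, 0.002, -1.0]]
wrist_force: [-0.5, -0.3, -0.4]
opening: 0.0342
grasp_force: 0.0
pos [ 0.5545  0.2666 -0.0011] tool delta [-0.0019 -0.0024  0.0034] yaw y-axis deg 70.82 open 0.0342 tilt [-0.0056  0.004  -1.    ]
```

```bash
python3 -m inch '{"linear":[[-0.0018,-0.0024,0.0034],[-0.0018,-0.0024,0.0034],[-0.0018,-0.0024,0.0034],[-0.0018,-0.0024,0.0034],[-0.0018,-0.0024,0.0034],[-0.0018,-0.0024,0.0034],[-0.0018,-0.0024,0.0034],[-0.0018,-0.0024,-0.02],[-0.0018,-0.0024,-0.06],[-0.0018,-0.0024,-0.1],[-0.0018,-0.0024,-0.13],[-0.0018,-0.0024,-0.13],[-0.0018,-0.0024,-0.13]],"dr":[[0,0,0],[0,0,0],[0,0,0],[0,0,0],[0,0,0],[0,0,0],[0,0,0],[0,0,0],[0,0,0],[0,0,0],[0,0,0],[0,0,0],[0,0,0]],"grip":[0.034,0.034,0,0,0,0,0,0,0,0,0,0,0]}' 60
python3 - <<'E'
from seg import *
np.set_printoptions(precision=4,suppress=True)
c=cam("scene");im,d=get_image("scene");cv2.imwrite("pics/s9.png",cv2.resize(im[60:300,200:500],(750,600)));P,ok,h=objs((None,c,im,d))
for y,x in((-.046,.628),(-.096,.629),(-.1453,.6307),(-.1954,.6314)):
    m=ok&(np.hypot(P[...,0]-x,P[...,1]-y)<.016)&(h>.056)
    q=P[m];print(len(q),q.mean(0) if len(q) else 0,q[:,2].max() if len(q) else 0)
# posts
for y,x in((-.0062,.6272),(-.236,.632)):
    m=ok&(np.hypot(P[...,0]-x,P[...,1]-y)<.016)&(h>.07);q=P[m];print("post",len(q),q.mean(0),q.max(0),q.min(0))
E
```

```text
time_s: 48.0
position: [0.5539, 0.2628, 0.1256]
eef_rot: [[-0.944, 0.328, -0.011], [0.328, 0.945, 0.002], [0.011, -0.002, -1.0]]
wrist_force: [0.1, 0.0, -1.5]
opening: 0.0117
grasp_force: 61.1
20 [ 0.6282 -0.0477  0.0633] 0.06750910965486134
39 [ 0.6298 -0.0978  0.064 ] 0.06741855619204173
27 [ 0.6301 -0.1459  0.0606] 0.06691556975856827
32 [ 0.6318 -0.1948  0.0643] 0.0668842218435648
post 18 [ 0.6287 -0.0066  0.079 ] [ 0.6316 -0.0032  0.0883] [ 0.6252 -0.0089  0.0706]
post 26 [ 0.6327 -0.2363  0.0793] [ 0.6356 -0.2327  0.0882] [ 0.63   -0.2395  0.0701]
```

View pics/s9.png

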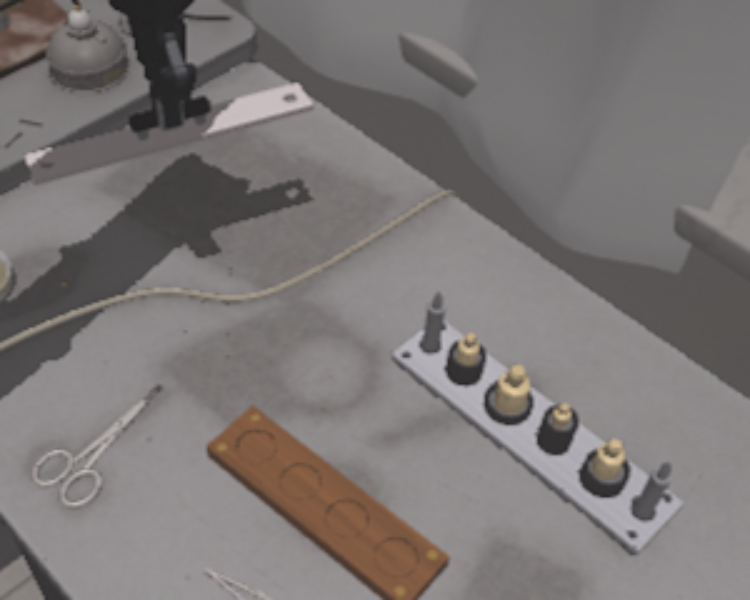

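All four weights are upright in the cups, at (467,355), (512,390), (560,425), (608,465) px, and the plate hangs level from the gripper. I carry it over the rack, aligned to 91°.

```bash
python3 tilt.py .630 -.1209 .126 91.1 0 0
```

```text
lin [-0.1982 -0.3372 -0.0022] dr [-0.0097 -0.0085  1.217 ]
G now [0.5535 0.2627 0.1252] tilt 0.7 x [-0.944  0.328  0.012] q [-0.87  0.56  0.62  1.46 -0.34  1.24  1.03] open 0.011253534999446441 grip 61.10908269882202
```

```bash
python3 -m inch '{"linear":[[-0.02,-0.035,-0.01],[-0.045,-0.075,-0.01],[-0.07,-0.12,-0.01],[-0.095,-0.16,-0.01],[-0.12,-0.205,-0.01],[-0.145,-0.25,-0.01],[-0.17,-0.29,-0.01],[-0.19,-0.325,-0.01],[-0.198,-0.337,-0.01],[-0.198,-0.337,-0.002],[-0.198,-0.337,-0.002],[-0.198,-0.337,-0.002],[-0.198,-0.337,-0.002],[-0.198,-0.337,-0.002]],"dr":[[-0.001,-0.001,0.14],[-0.002,-0.002,0.28],[-0.003,-0.003,0.42],[-0.005,-0.004,0.56],[-0.006,-0.005,0.7],[-0.007,-0.006,0.84],[-0.008,-0.007,0.98],[-0.009,-0.008,1.12],[-0.0097,-0.0085,1.217],[-0.0097,-0.0085,1.217],[-0.0097,-0.0085,1.217],[-0.0097,-0.0085,1.217],[-0.0097,-0.0085,1.217],[-0.0097,-0.0085,1.217]],"grip":[0,0,0,0,0,0,0,0,0,0,0,0,0,0]}'
python3 tilt.py .630 -.1209 .110 91.1 0 0
python3 - <<'E'
from seg import *
np.set_printoptions(precision=4,suppress=True)
s=sense();c=cam("wrist");im,d=get_image("wrist");P,ok,h=objs((s,c,im,d))
p=s["position"];vv,uu=np.mgrid[0:400,0:640]
def fit(tag,P,im,uv=False):
    zu=p[2]+.0045
    m=(P[...,2]>zu-.003)&(P[...,2]<zu+.012)&(np.hypot(P[...,0]-p[0],P[...,1]-p[1])<.16)
    n,l,st,ce=cv2.connectedComponentsWithStats(m.astype(np.uint8))
    for i in range(1,n):
        if st[i,4]>200:
            q=P[l==i];r=cv2.minAreaRect(q[:,:2].astype(np.float32)*1000);print(tag,st[i,4],r,np.percentile(q[:,2],[2,50,98]),q[:,1].min(),q[:,1].max())
            A=np.c_[q,np.ones(len(q))];print(" slope",np.linalg.lstsq(np.c_[q[:,:2],np.ones(len(q))],q[:,2],rcond=None)[0][:2])
fit("wrist",P,im)
cv2.imwrite("pics/w10.png",im)
c=cam("top");im,d=get_image("top");P,ok,h=objs((None,c,im,d));fit("top",P,im)
c=cam("scene");im,d=get_image("scene");P,ok,h=objs((None,c,im,d));fit("scene",P,im)
E
```

```text
time_s: 49.8
position: [0.6317, -0.1199, 0.1281]
eef_rot: [[-0.02, 1.0, 0.004], [1.0, 0.02, 0.002], [0.002, 0.004, -1.0]]
wrist_force: [0.3, 0.4, -1.2]
opening: 0.0113
grasp_force: 61.1
lin [-0.001  -0.0018  0.0181] dr [ 0.0045 -0.0016  0.0009]
G now [ 0.6317 -0.1199  0.1281] tilt 0.3 x [-0.02   1.     0.002] q [-0.37  0.69  0.91  1.39 -0.55  1.33  0.58] open 0.011260420783068674 grip 61.07183218002319
wrist 17196 ((629.7020263671875, -60.14487075805664), (36.44976806640625, 126.1999740600586), 1.2875670194625854) [0.1375 0.1391 0.1404] -0.12310657013570164 0.003123434336552648
 slope [ 0.0027 -0.0079]
wrist 1237 ((631.3924560546875, -183.2969512939453), (24.850170135498047, 39.361358642578125), 4.360413551330566) [0.1388 0.1399 0.141 ] -0.20292006852630154 -0.16295742691162451
 slope [ 0.0022 -0.0115]
top 302 ((630.1176147460938, -25.07532501220703), (36.318782806396484, 65.91216278076172), 1.6479874849319458) [0.134  0.1387 0.1422] -0.05754126709577288 0.007429199333496367
 slope [ 0.0034 -0.0163]
scene 2046 ((632.1959838867188, -122.103515625), (38.679710388183594, 262.6127624511719), 1.1594935655593872) [0.1347 0.1398 0.1424] -0.25346813205122576 0.009567322001372502
 slope [ 0.0397 -0.0073]
```

View pics/w10.png

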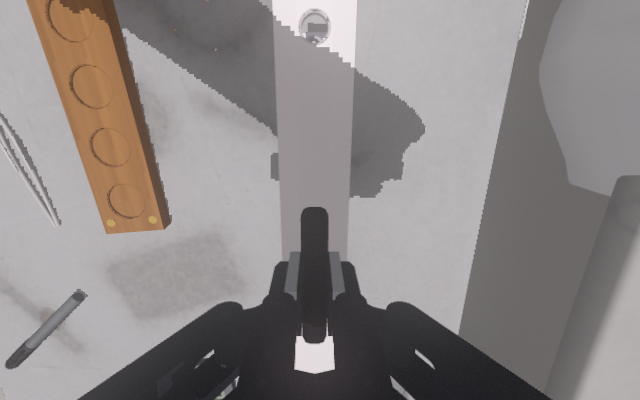

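The plate hangs centred over the rack, and its +y hole at (314,26) px already shows the post in it. The plate centre reads about 1.2 mm too far in +x, so I shift and lower to just above the noses.

```bash
python3 -m inch '{"linear":[[0,-0.0012,0.015],[0,-0.0012,0.03],[0,-0.0012,0.036],[0,-0.0012,0.036],[0,-0.0012,0.036],[0,-0.0012,0.036]],"dr":[[0.0045,0,0],[0.0045,0,0],[0.0045,0,0],[0.0045,0,0],[0.0045,0,0],[0.0045,0,0]],"grip":[0,0,0,0,0,0]}'
python3 - <<'E'
from seg import *
np.set_printoptions(precision=4,suppress=True)
s=sense();c=cam("wrist");im,d=get_image("wrist");P,ok,h=objs((s,c,im,d))
p=s["position"];print(p,s["eef_rot"][:,0],s["wrist_force"])
r=cv2.resize(im[0:120,250:390],None,fx=5,fy=5,interpolation=cv2.INTER_CUBIC);cv2.imwrite("pics/w11.png",r)
m=(h>p[2]+.0045-.003)&(h<p[2]+.0165)&(P[...,1]>-.13)&(P[...,1]<.02)&(abs(P[...,0]-.63)<.03)
q=P[m];r=cv2.minAreaRect(q[:,:2].astype(np.float32)*1000);print(r,q[:,2].mean(),q[:,1].max())
zt=np.median(q[:,2]); pr=proj(c,[[.6272,-.0061,zt],[.6272,-.0061,.087],[.6277,-.0063,zt]]);print("post axis at plate top / nose px in crop",((pr-[250,0])*5).round())
E
```

```text
time_s: 50.7
position: [0.6309, -0.1206, 0.0924]
eef_rot: [[-0.019, 1.0, 0.0], [1.0, 0.019, 0.001], [0.001, 0.001, -1.0]]
wrist_force: [-0.5, -0.5, -1.5]
opening: 0.0113
grasp_force: 61.1
[ 0.6309 -0.1206  0.0924] [-0.019   0.9998  0.0012] [-0.4817 -0.5047 -1.4529]
((628.8262939453125, -60.712589263916016), (36.42036819458008, 126.139404296875), 1.1095887422561646) 0.10331656478727363 0.0024948383713826253
post axis at plate top / nose px in crop [[313. 107.]
 [314. 146.]
 [319. 110.]]
```

View pics/w11.png

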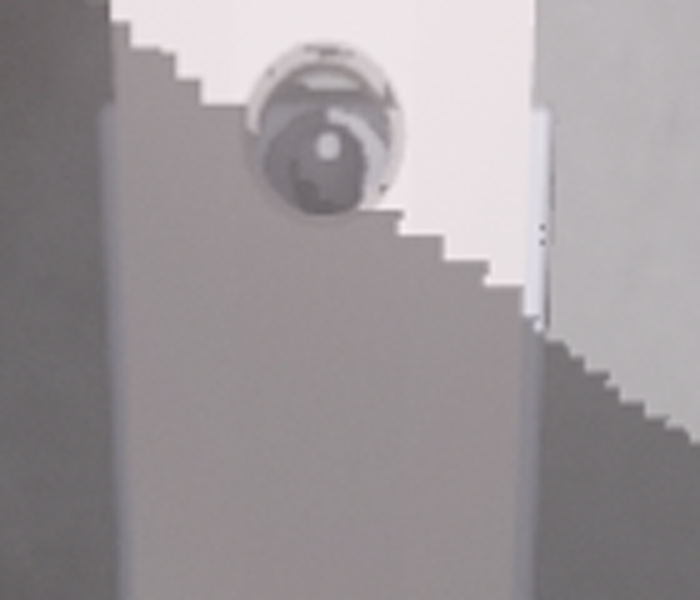

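The hole is centred at about (325,128) in the crop, and the nose tip (bright spot) is at (327,146), well inside it. I convert both to positions.

```bash
python3 - <<'E'
from h import *
c=cam("wrist")
f=lambda u,v,z:plane(c,[[250+u/5,v/5]],z)[0].round(4)
print("hole",f(325,128,.1033),"nose",f(327,146,.087))
E
python3 tilt.py .63 -.12 .0625 91.1 0 0
```

```text
hole [ 0.6282 -0.0076  0.1033] nose [ 0.6284 -0.0061  0.087 ]
lin [ 0.0005 -0.0008  0.0298] dr [ 0.0004 -0.0012 -0.0001]
G now [ 0.6308 -0.1205  0.0923] tilt 0.1 x [-0.019  1.     0.001] q [-0.37  0.72  0.9   1.43 -0.57  1.26  0.6 ] open 0.01119125116811508 grip 61.08170986175537
```

```bash
python3 -m inch '{"linear":[[0.001,0,0.003],[0.001,0,0.007],[0.001,0,0.011],[0.001,0,0.015],[0.001,0,0.019],[0.001,0,0.023],[0.001,0,0.026],[0.001,0,0.028],[0.001,0,0.028],[0.001,0,0.028]],"dr":[[0,0,0],[0,0,0],[0,0,0],[0,0,0],[0,0,0],[0,0,0],[0,0,0],[0,0,0],[0,0,0],[0,0,0]],"grip":[0,0,0,0,0,0,0,0,0,0]}'
python3 tilt.py .63 -.12 .0625 91.1 0 0
```

```text
time_s: 52.0
position: [0.6305, -0.1194, 0.0639]
eef_rot: [[-0.019, 1.0, -0.0], [1.0, 0.019, 0.001], [0.001, -0.0, -1.0]]
wrist_force: [0.8, 0.3, -1.8]
opening: 0.0112
grasp_force: 61.1
lin [-0.0006 -0.0005  0.0014] dr [-0.0003 -0.0014 -0.0002]
G now [ 0.6305 -0.1194  0.0639] tilt 0.1 x [-0.019  1.     0.001] q [-0.36  0.75  0.88  1.46 -0.59  1.21  0.61] open 0.011224311616667024 grip 61.081531047821045
```

```bash
python3 -m inch '{"linear":[[0,0,0.001],[0,0,0.0015],[0,0,0.0015],[0,0,0.0015],[0,0,0.0015],[0,0,0.0015],[0,0,0.0015],[0,0,-0.02],[0,0,-0.06],[0,0,-0.12],[0,0,-0.15],[0,0,-0.15],[0,0,-0.15]],"dr":[[0,0,0],[0,0,0],[0,0,0],[0,0,0],[0,0,0],[0,0,0],[0,0,0],[0,0,0],[0,0,0],[0,0,0],[0,0,0],[0,0,0],[0,0,0]],"grip":[0,0,0.034,0.034,0.034,0.034,0.034,0.034,0.034,0.034,0.034,0.034,0.034]}'
python3 - <<'E'
from seg import *
np.set_printoptions(precision=4,suppress=True)
c=cam("scene");im,d=get_image("scene");P,ok,h=objs((None,c,im,d))
cv2.imwrite("pics/s12.png",cv2.resize(im[150:300,330:500],(680,600)))
m=ok&(h>.068)&(h<.078)&(abs(P[...,0]-.63)<.04)&(abs(P[...,1]+.12)<.15)
q=P[m];print(len(q),cv2.minAreaRect(q[:,:2].astype(np.float32)*1000),np.percentile(q[:,2],[5,50,95]))
print("slope",np.linalg.lstsq(np.c_[q[:,:2],np.ones(len(q))],q[:,2],rcond=None)[0])
E
```

```text
time_s: 53.62
position: [0.63, -0.1191, 0.2126]
eef_rot: [[-0.019, 1.0, -0.002], [1.0, 0.019, 0.002], [0.002, -0.002, -1.0]]
wrist_force: [0.5, -0.1, -0.6]
opening: 0.034
grasp_force: 0.0
1828 ((631.5211181640625, -121.375244140625), (39.32117462158203, 262.76837158203125), 1.2387703657150269) [0.0701 0.0731 0.0751]
slope [0.0222 0.0007 0.0591]
```

View pics/s12.png

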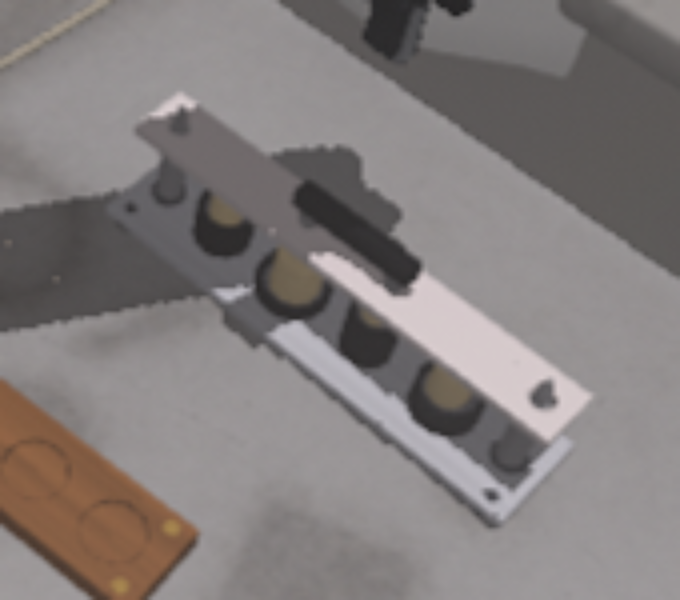

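The plate lies flat on both shoulders: the pins show through it at (180,122) and (543,393), its top is at 73 mm, and the gripper is clear.

```bash
python3 -c "
from bench import *
print(job_done())"
```

```text
the job is handed in; nothing more can be done
None
```

I handed the job in after about 54 s: all four weights stand in their own cups with knobs level at about 65 mm, and the hold-down plate lies flat on both post shoulders, but no verdict came back. On the way `weight_50` slipped and fell over because the fingertips end about 22 mm short of the reported TCP; I stood it up again before placing it.

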